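Rack the edge-paint bottles by number

TASK

Put the three small white bottles with grey caps into the three empty pockets of the leaning rack, one after the other, the shortest first into the free pocket with the fewest dots on its plate, then the middle one into the next free number, then the tallest into the last; press each one fully home on the pocket's floor against the drag of its sprung pad before seating the next. Leave the amber pot in the pocket where it is, disturb nothing else on the table, and let go of everything.

Things in the scene. Friction and masses are not known exactly. Their poses are not given: they have to be found in the camera images.
- short: shortest bottle, 82 mm high; origin at the centre of the underside, z up through the cap. All three bottles have a white body 40 mm across whose foot tapers to 34 mm over the lowest 9 mm, and a plain grey flat-topped cylindrical cap: here 32 mm across, from 56 to 82 mm up (body straight to 50 mm). About 0.10 kg
- middle: middle bottle, 102 mm high; frame, body and foot as the short one; cap 28 mm across, from 74 to 102 mm up (body straight to 60 mm). About 0.13 kg
- tall: tallest bottle, 124 mm high; frame, body and foot as the short one; cap 26 mm across, from 96 to 124 mm up (body straight to 88 mm). About 0.16 kg
- pot: amber glass pot, 40 mm across, 76 mm high with a flat black lid, already standing in one pocket of the rack; origin at the centre of its underside, z along its axis through the lid
- rack: plywood plank 140 (x) x 320 (y) x 12 mm under the whole fixed rack; origin at the centre of its underside, z up, y along the row of pockets. The pockets stand on its -x half, the number plates lie along its +x half
- cradle: block of four leaning pockets fixed on the plank. Origin on the pocket floors, mid-row; y along the row; z is the pockets' axis, out through the mouths, leaning 0.52 rad (30 deg) from vertical to the rack's -x side. Pocket centres: x = 0, y = +111, +37, -37, -111 mm, floor at z = 0, mouth at z = 60 mm. Clear width 44 mm along y, 30 mm of wall between pockets
- mouth (a point): point mid-row in the plane of the pockets' mouths, 60 mm from the floors along the cradle's z. Front walls' inner face at x = -20.5 mm in the cradle's frame, back walls' at +24.5 mm; these walls are 6 mm thick and 60 mm high
- pads (a point): mid-row point of the rubber pads, in the cradle at x = +17, z = 38 mm. Each pocket's back wall has one, rounded (radius 20 mm), sprung: the bottle pushes it back 3 mm, it presses the bottle to the front wall, and its drag keeps a bottle from sliding home by its own weight. About 5 to 15 N along the axis pushes it home
- plate1: white number plate with 1 black dot, 44 x 44 x 3 mm (dots 10 mm across), fixed flat on the plank behind (+x of) pocket number 1; origin at the centre of its underside, axes parallel to the rack's. The plates' order along the rack changes from start to start
- seat1 (a point): centre of the floor of pocket number 1 (the one whose plate has 1 black dot), where the underside centre of a bottle that is fully home lies; axes parallel to the rack's (not leaning)
- plate2: white number plate with 2 black dots, 44 x 44 x 3 mm (dots 10 mm across), fixed flat on the plank behind (+x of) pocket number 2; origin at the centre of its underside, axes parallel to the rack's. The plates' order along the rack changes from start to start
- seat2 (a point): centre of the floor of pocket number 2 (the one whose plate has 2 black dots), where the underside centre of a bottle that is fully home lies; axes parallel to the rack's (not leaning)
- plate3: white number plate with 3 black dots, 44 x 44 x 3 mm (dots 10 mm across), fixed flat on the plank behind (+x of) pocket number 3; origin at the centre of its underside, axes parallel to the rack's. The plates' order along the rack changes from start to start
- seat3 (a point): centre of the floor of pocket number 3 (the one whose plate has 3 black dots), where the underside centre of a bottle that is fully home lies; axes parallel to the rack's (not leaning)
- plate4: white number plate with 4 black dots, 44 x 44 x 3 mm (dots 10 mm across), fixed flat on the plank behind (+x of) pocket number 4; origin at the centre of its underside, axes parallel to the rack's. The plates' order along the rack changes from start to start
- seat4 (a point): centre of the floor of pocket number 4 (the one whose plate has 4 black dots), where the underside centre of a bottle that is fully home lies; axes parallel to the rack's (not leaning)
- spool_a: bystander: thread spool, 36 mm across, 40 mm high, brown, standing among the bottles; origin at the centre of its underside
- awl: bystander: awl with a wooden handle, 130 mm long, lying among the bottles; origin at the centre of its underside
- tape: bystander: roll of yellow tape, 100 mm across, 45 mm high, lying flat at the right; origin at the centre of its underside
- carton: bystander: cardboard box 110 x 150 x 90 mm high, at the left; origin at the centre of its underside
- tissues: bystander: blue packet of tissues 100 x 180 x 60 mm high, at the right; origin at the centre of its underside
- brush_cup: bystander: white plastic cup 70 mm across, 85 mm high, far right; origin at the centre of its underside
- water: bystander: clear water bottle with red cap, 66 mm across, 200 mm high, far left; origin at the centre of its underside
Things that resemble listed ones, but are neither listed nor needed, are in the scene too. Leave any black look-alike of the tall alone. Leave any pink look-alike of the short alone.

How it is judged:
By the outcome, as a careful person would: the job done as asked, in the order asked, and still so for the second after the job is handed in, with the robot touching nothing.
It also fails if it takes over 72 s, if anything falls off the work surface, if the arm or the gripper's body presses on something with over 40 N, if the wrist force passes 120 N, or if a joint passes its speed limit or range.

ROBOT

A 6-joint arm with a two-finger parallel gripper is mounted at the origin on the work surface. World frame = base frame: x ahead of the robot, y to its left, z up, the work surface at z = 0. Lengths are in m, angles in rad, forces in N, time in s.
With the tool pointing down it reaches from about 0.35 to 0.775 m from the base axis. Payload 7.3 kg.
Tool frame: the origin (TCP) lies at the very end of the fingers, on their centre line; the grasp point (between the pads) lies 19 mm behind it; z points along the fingers, y is the line along which they close (so a half turn about z gives the same grasp; the last joint's range is limited). The gripper opens to 92 mm and grips with 3 to 60 N. Pads are 19 mm wide; open, the fingers measure 130 mm over their backs; the gripper's body (75 mm by 190 mm) begins 47 mm behind the grasp point.
Start: joints at [1.203, 0.342, 1.524, -0, 1.275, -0.146], TCP at [0.115, 0.512, 0.227] pointing down, gripper open.
Joint ranges: [-2.53, 2.53], [-0.77, 2.02], [0.04, 2.7], [-1, 4.14], [0.28, 2.66], [-3.11, 3.11]. Speed limits (rad/s): [2.57, 2.57, 3.14, 3.14, 3.14, 3.14].

INTERFACE

Orientations are given as a unit quaternion [w, x, y, z].
In Python, from rig import arm gives the robot as it stands. The module is installed in compiled form; this text tells all that it offers.
- The arm moves only by the tool step_arm, never from a script. Its argument "deltas" is a list of rows, each a list of 4 numbers: the shift along the tool's x, y, z in mm, then the turn about the tool's z in rad. In form: [[dx, dy, dz, spin], ...]. A call has 1 to 12 rows; each row is the pose to reach, as a shift and turn from the pose commanded when the call began, along the tool's axes at that moment; what a row does not reach only later rows make up. A row lasts 1/10 s, in which the tool goes at most 50 mm and 8.59 degrees, less where a joint would pass 70% of its speed; a pose out of reach is approached as far as the arm can. A call with a gripper value outside its range is refused whole. "claw" is the finger opening in mm, from 0 to 91.8, set as the call begins (left out, the last holds). The fingers move at their own pace and stop on an object; "grip_force" is the grip in N (left out, the last holds). Time passes only in rows, so rows that repeat a pose let the fingers close. It gives the time, the measured TCP pose, the force, the opening and the grip force at its end, in the units of the state.
- arm.sense(): the state, without advancing time (a new reading comes with each control period).
- arm.camera(name): name is "side" or "top"; returns the picture (480x640x3 uint8, red, green, blue); there is no depth.
- arm.camera_params(name): a dict with "fov_y" (degrees; the focal length in pixels is half the picture's height over the tangent of half this angle, whatever the lens; pixels are square), "cx", "cy" (the principal point, pixels), "eye" and "attitude" of the camera in the world. Camera axes: x right, y up, looking along -z (the intrinsics and any distortion apply to the point x, -y, -z); pixel columns grow to the right and rows downward; lengths in m; the calibration is good to about 2 mm. A picture is of the moment at which its call begins. camera_params takes no time and is no camera call.
- arm.close_job(): hands the job in; it is judged then, once.
The state is a dict: "clock": time; "joint_pos": joint angles; "qvel": joint speeds; "tau": joint torques, N m; "position": TCP position; "tcp_rot": TCP orientation; "contact_force": force on the tool from outside, world axes, zero at the start; "moment": the same for the moment, N m; "opening": finger opening in m; "grip_force": force on a finger pad.
Only numpy, scipy, OpenCV 4.12 (cv2) and the standard library are available. Lean on these libraries where they do the work, as an engineer would, in place of code of your own. Each camera call takes 0.05 s, during which the arm holds its last target. There are 200 camera calls.

## Working session

There is one attempt and no reset: what is moved stays moved. The work goes in short steps, Python scripts to look and compute and a tool call to move; the robot and the scene stay as the last step left them, time stands still between calls to the robot, and variables do not carry over. Pictures are saved under pics/ and viewed, at most 10 in all, crops included, and the job is handed in when it is done.

Besides the shell and the picture viewer there is one more tool, called after "Call:" as name(argument=value, ...), one argument or row to a line, values as JSON. step_arm: Moves the arm, as the interface text tells. Its arguments: {"type":"object","properties":{"deltas":{"type":"array","items":{"type":"array","items":{"type":"number"}}},"claw":{"type":"number"},"grip_force":{"type":"number"}},"required":["deltas"]}

```bash
mkdir -p pics
python3 - <<'E'
from rig import arm
import cv2,numpy as np
for n in("top","side"):
    p=arm.camera_params(n);print(n,p)
    im=arm.camera(n);cv2.imwrite(f"pics/{n}0.png",im[:,:,::-1]);np.save(f"pics/{n}0.npy",im)
s=arm.sense();print({k:np.round(v,3).tolist() for k,v in s.items()})
E
```

```text
top {'fov_y': 56.57452509818997, 'cx': 316.4699916843924, 'cy': 236.79898742031344, 'eye': array([ 0.3514033 , -0.00827995,  1.11588831]), 'attitude': array([-0.69753263, -0.06998153,  0.0551246 ,  0.71099374])}
side {'fov_y': 43.81956290125986, 'cx': 316.3522793191414, 'cy': 236.64842180634412, 'eye': array([0.05944451, 1.12558958, 1.05839026]), 'attitude': array([-0.18625846, -0.08356501,  0.42989649,  0.87949626])}
{'clock': 0.1, 'joint_pos': [1.203, 0.343, 1.525, -0.0, 1.275, -0.146], 'qvel': [0.002, -0.001, -0.003, 0.001, -0.001, 0.001], 'tau': [0.002, -43.2, -24.47, 0.072, 0.053, -0.0], 'position': [0.115, 0.512, 0.226], 'tcp_rot': [-0.0, 0.111, 0.994, -0.001], 'contact_force': [0.024, -0.165, -0.297], 'moment': [-0.018, -0.011, -0.028], 'grip_force': 0.0, 'opening': 0.092}
```

View pics/top0.png

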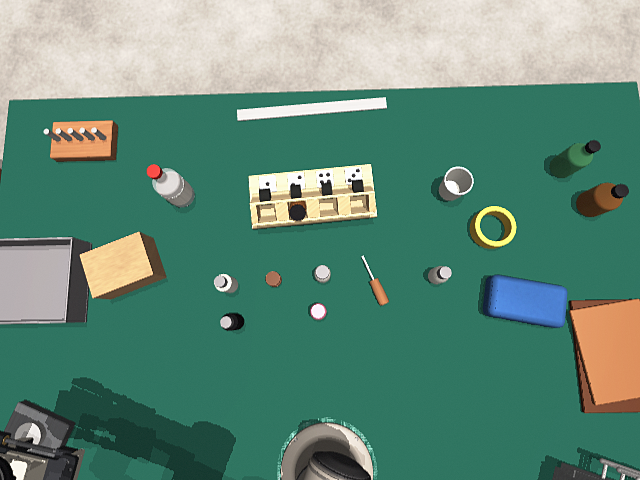

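View pics/side0.png

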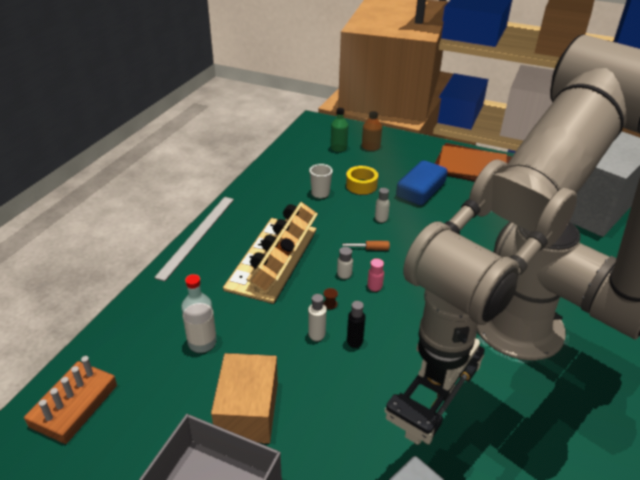

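Top view: white bottles with grey caps at about (224,283), (322,272) and (440,274). Look-alikes are the black bottle at (231,321), the pink one at (318,311) and the spool at (273,279). The rack is at (312,196), with the amber pot in its second pocket at (297,211). I'll check this with an enlarged crop and triangulate.

```bash
cat > h.py <<'E'
import numpy as np,cv2
from scipy.spatial.transform import Rotation as R
from rig import arm
class Cam:
    def __init__(s,n):
        p=arm.camera_params(n);s.f=240/np.tan(np.radians(p['fov_y']/2));s.c=np.array([p['cx'],p['cy']])
        s.e=np.array(p['eye']);q=p['attitude'];s.R=R.from_quat([q[1],q[2],q[3],q[0]]).as_matrix()
    def ray(s,u):
        d=s.R@np.array([(u[0]-s.c[0])/s.f,-(u[1]-s.c[1])/s.f,-1]);return d/np.linalg.norm(d)
    def plane(s,u,z):
        d=s.ray(u);return s.e+d*(z-s.e[2])/d[2]
    def proj(s,P):
        v=s.R.T@(np.asarray(P)-s.e);return s.c+s.f*np.array([v[0],-v[1]])/-v[2]
T=Cam('top');S=Cam('side')
def tri(a,b):
    d1,d2=T.ray(a),S.ray(b);A=np.stack([d1,-d2],1);t=np.linalg.lstsq(A,S.e-T.e,rcond=None)[0]
    p,q=T.e+t[0]*d1,S.e+t[1]*d2;return (p+q)/2,np.linalg.norm(p-q)
E
python3 - <<'E'
from h import *
t=np.load('pics/top0.npy')[:,:,::-1];s=np.load('pics/side0.npy')[:,:,::-1]
a=cv2.resize(t[155:345,205:465],None,fx=3,fy=3,interpolation=cv2.INTER_CUBIC)
b=cv2.resize(s[170:360,220:410],None,fx=3,fy=3,interpolation=cv2.INTER_CUBIC)
cv2.imwrite('pics/ct.png',a);cv2.imwrite('pics/cs.png',b)
E
```

```text
(no output)
```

View pics/ct.png

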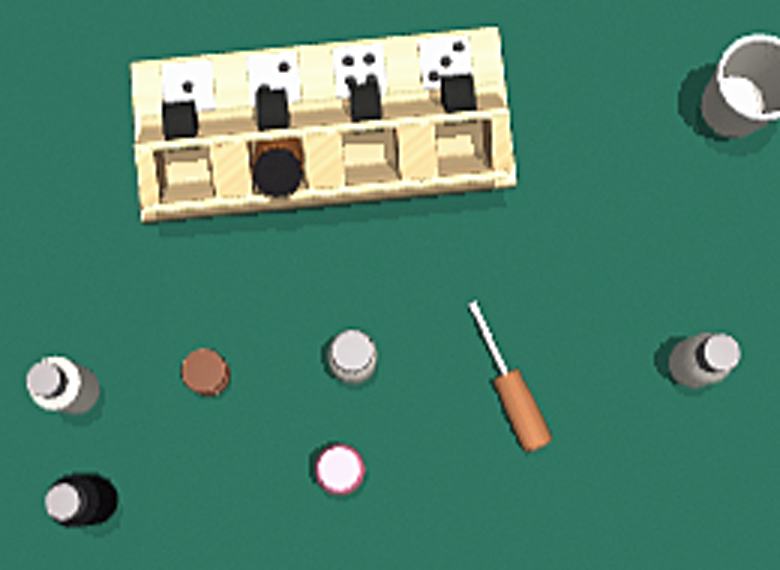

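View pics/cs.png

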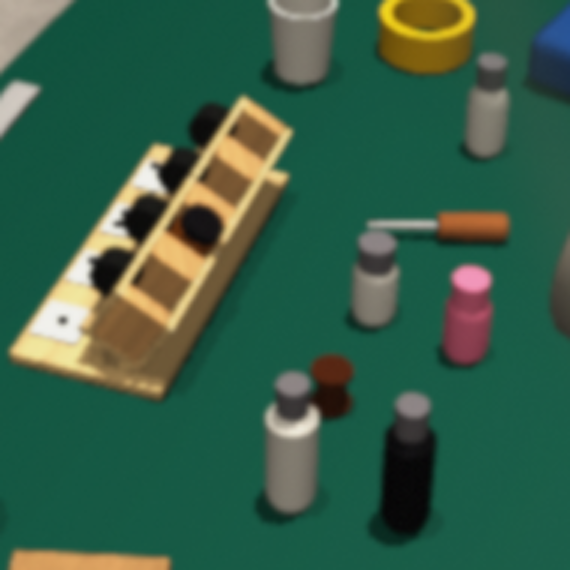

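Side crop, left to right: tall white (293,385), short or middle white (377,245), far white (491,63). Their heights will come from triangulation. Dots: leftmost pocket 1, the pot's pocket 2, the next one 4, the rightmost 3.

Run:
```python
from h import *
ct=lambda p:np.array(p)/3+[205,155]-.33; cs=lambda p:np.array(p)/3+[220,170]-.33
for n,a,b in [('L',(44,379),(293,384)),('C',(352,351),(377,242)),('R',(721,353),(491,63)),('potlid',(278,171),(203,227)),('black',(63,502),(412,405)),('pink',(339,469),(472,279)),('spool',(205,372),(332,370))]:
    p,e=tri(ct(a),cs(b));print(n,np.round(p*1000,1),round(e*1000,1))
for a in [(131,63),(499,27),(516,186),(143,222)]: print('plank',np.round(T.plane(ct(a),.012)*1000,1))
for a in [(187,87),(359,71),(446,61)]: print('plate',np.round(T.plane(ct(a),.015)*1000,1))
for a,b in [((141,212),(175,326)),((514,177),(291,131)),((133,145),(85,326)),((507,108),(243,97))]: 
    p,e=tri(ct(a),cs(b));print('rim',np.round(p*1000,1),round(e*1000,1))
t=np.load('pics/top0.npy')[:,:,::-1];s=np.load('pics/side0.npy')[:,:,::-1]
a=cv2.resize(t[160:235,242:384],None,fx=5.5,fy=5.5,interpolation=cv2.INTER_CUBIC);cv2.imwrite('pics/rt.png',a)
b=cv2.resize(s[195:310,218:328],None,fx=5,fy=5,interpolation=cv2.INTER_CUBIC);cv2.imwrite('pics/rs.png',b)
```

```text
L [433.8 229.6 124.2] 0.5
C [454.2   0.5  83.7] 0.2
R [ 445.7 -277.9  101.7] 0.6
potlid [594.5  55.4  94. ] 2.2
black [344.2 213.8 124.3] 1.5
pink [364.2  12.1  82.8] 0.1
spool [444.6 119.8  39.4] 1.6
plank [713.7 186.9  12. ]
plank [ 738.2 -130.9   12. ]
plank [ 597.7 -139.8   12. ]
plank [573.6 175.3  12. ]
plate [690.1 138.   15. ]
plate [700.8  -9.6  15. ]
plate [707.9 -84.2  15. ]
rim [567.  165.3  80.5] 2.0
rim [ 591.7 -131.1   73.4] 0.6
rim [635.  178.   62.2] 14.9
rim [ 639.3 -124.6  102.8] 1.4
```

View pics/rt.png

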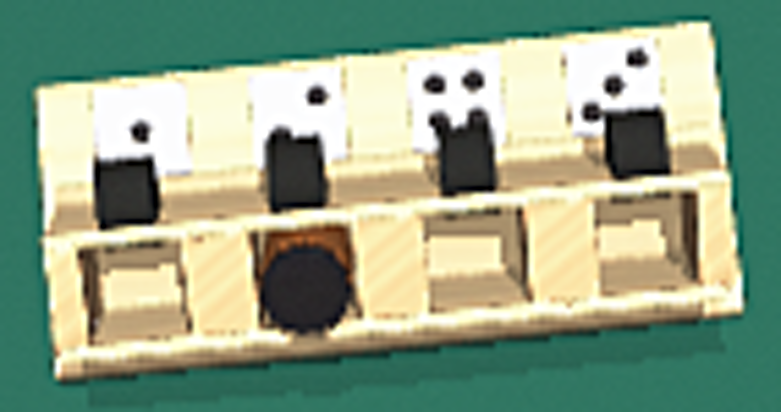

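View pics/rs.png

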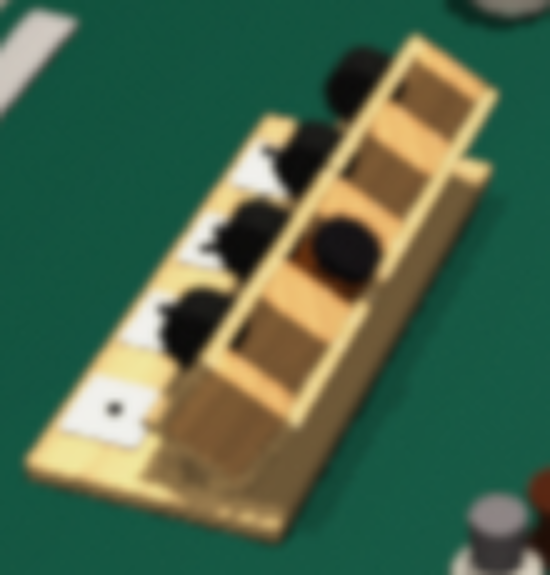

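Heights come out at 124 (left, tall), 83.7 (centre, short) and 101.7 (right, middle), so the identities are clear. The rt crop shows four plates with 1, 2, 4 and 3 dots, and the pot at (305,288) in pocket 2 (y=+37). I'll refine the cradle origin by triangulating the rim corners.

```bash
cat >> h.py <<'E'
yaw=0.077;C0=np.array([.6558,.0229]);Rz=R.from_euler('z',yaw).as_matrix()
def rk(p): return Rz.T@(np.asarray(p)-[*C0,0])
E
python3 - <<'E'
from h import *
rt=lambda p:np.array(p)/5.5+[242,160]-.4; rs=lambda p:np.array(p)/5+[218,195]-.4
for n,a,b,c in [('FR',(742,303),(496,96),(-26.5,60)),('FL',(57,362),(292,424),(-26.5,60)),('BR',(727,172),(415,36),(30.5,60)),('BL',(45,238),(208,362),(30.5,60)),('lid',(305,288),(347,249),(-.5,76))]:
    p,e=tri(rt(a),rs(b));q=rk(p)*1000
    print(n,q.round(1),'gap',round(e*1000,1),'origin x,z',np.round([q[0]-c[0]*.866+c[1]*.5,q[2]-c[0]*.5-c[1]*.866],1))
g=lambda p:np.round(rk(tri(rt(p[0]),rs(p[1]))[0])*1000,1)
print('plank FR? near corner', [np.round(rk(S.plane(rs(u),.012))*1000,1) for u in [(492,172),(285,530),(28,462),(270,116)]])
E
```

```text
FR [ -76.8 -149.7   71. ] gap 2.6 origin x,z [-23.9  32.3]
FL [-74.7 149.3  75.7] gap 2.3 origin x,z [-21.7  37. ]
BR [ -28.  -145.9  103.4] gap 0.5 origin x,z [-24.4  36.2]
BL [-27.8 146.5 100.5] gap 2.1 origin x,z [-24.2  33.3]
lid [-59.   37.9  97.5] gap 0.2 origin x,z [-20.6  31.9]
plank FR? near corner [array([ -71.9, -155.5,   12. ]), array([-71.6, 158.8,  12. ]), array([ 70.9, 157.6,  12. ]), array([  69.5, -161.9,   12. ])]
```

Call:
step_arm(
  deltas=[
    [-20, -20, 0, -0.05],
    [-55, -50, 0, -0.1],
    [-90, -85, 5, -0.2],
    [-125, -120, 10, -0.3],
    [-160, -155, 20, -0.3],
    [-195, -190, 26, -0.3],
    [-230, -225, 26, -0.3],
    [-265, -260, 26, -0.3],
    [-300, -295, 26, -0.3],
    [-335, -330, 26, -0.3],
    [-370, -365, 26, -0.3],
    [-405, -395, 26, -0.3],
  ],
  claw=60,
  grip_force=20,
)

```text
clock: 1.3
position: [0.4241, 0.0355, 0.2006]
tcp_rot: [-0.0, -0.039, 0.999, 0.0]
contact_force: [0.5, 1.2, -0.0]
opening: 0.0596
grip_force: 0.0
```

```bash
cat >> h.py <<'E'
def W(x,y,z): return Rz@np.array([x,y,z])/1000+[*C0,0]   # rack mm -> world m
def go(target,s=None):
    s=s or arm.sense();q=s['tcp_rot'];M=R.from_quat([q[1],q[2],q[3],q[0]]).as_matrix()
    d=M.T@(np.asarray(target)-s['position'])*1000
    ty=M[:,1];a=np.arctan2(-ty[0],ty[1]);return np.round([*d,-(yaw-a)],3)
def show():
    s=arm.sense();print(round(s['clock'],2),'tcp',np.round(np.array(s['position'])*1000,1),'rack',np.round(rk(s['position'])*1000,1),'F',np.round(s['contact_force'],1),'M',np.round(s['moment'],2),'open',round(s['opening']*1000,1),'gf',round(s['grip_force'],1))
E
python3 -c "
from h import *
show();print(go([.4542,.0005,.2]),go([.4542,.0005,.064]))
for y in (111,-37,-111):print(y,W(-23,y,34))"
```

```text
1.3 tcp [424.1  35.5 200.6] rack [-230.    30.4  200.6] F [ 0.5  1.2 -0. ] M [ 0.13 -0.01 -0.03] open 59.6 gf 0.0
[-27.293 -37.207   0.63    0.   ] [-27.32  -37.227 136.63    0.   ]
111 [0.62432959 0.13180185 0.034     ]
-37 [ 0.63571434 -0.01575962  0.034     ]
-111 [ 0.64140671 -0.08954035  0.034     ]
```

Call:
step_arm(
  deltas=[
    [-27, -37, 0, 0],
    [-27, -37, 35, 0],
    [-27, -37, 75, 0],
    [-27, -37, 110, 0],
    [-27, -37, 130, 0],
    [-27, -37, 136.6, 0],
    [-27, -37, 136.6, 0],
    [-27, -37, 136.6, 0],
  ],
)

```text
clock: 2.1
position: [0.4542, 0.0029, 0.065]
tcp_rot: [0.001, -0.039, 0.999, -0.0]
contact_force: [0.6, -0.2, 0.9]
opening: 0.0599
grip_force: 0.0
```

Call:
step_arm(
  deltas=[
    [0, 0, 0, 0],
    [0, 0, 0, 0],
    [0, 0, 0, 0],
    [0, 0, 0, 0],
    [0, 0, -20, 0],
    [0, 0, -60, 0],
    [0, 0, -106, 0],
    [0, 0, -136, 0],
  ],
  claw=20,
  grip_force=10,
)

```text
clock: 2.9
position: [0.454, 0.0029, 0.203]
tcp_rot: [0.001, -0.039, 0.999, -0.0]
contact_force: [0.9, -0.0, -1.7]
opening: 0.0306
grip_force: 9.9
```

Run:
```python
from h import *
show()
for n,(u0,u1,v0,v1) in {'top':(230,390,150,310),'side':(210,410,140,340)}.items():
    im=arm.camera(n)[:,:,::-1];cv2.imwrite(f'pics/{n}1.png',im)
a=cv2.imread('pics/top1.png')[150:310,230:390];b=cv2.imread('pics/side1.png')[160:320,240:400]
cv2.imwrite('pics/g1.png',cv2.resize(np.hstack([a,b]),None,fx=2.5,fy=2.5,interpolation=cv2.INTER_CUBIC))
# path: foot-left corner E on front wall at height e (cradle), tilt th
def G(y,th,e,g,h,ox=-23,oz=34,off=0.0):
    th=np.radians(th);a=np.array([-np.sin(th),np.cos(th)]);r=np.array([np.cos(th),np.sin(th)])
    xc=np.array([.866,.5]);zc=np.array([-.5,.866])
    E=np.array([ox,oz])+(-20.5+off)*xc+e*zc
    P=E+17*r+g*a;return np.array([P[0],y,P[1]-h])
for th,e in [(0,75),(0,60),(0,57),(5,56),(10,55),(15,53),(20,51),(25,49),(30,46),(30,30),(30,8)]:
    p=G(111,th,e,73,9,off=1.5 if th<30 else 0);print(th,e,p.round(1),go(W(*p)))
```

```text
2.9 tcp [454.    2.9 203. ] rack [-202.7   -4.4  203. ] F [ 0.9 -0.  -1.7] M [ 0.03 -0.04  0.05] open 30.6 gf 9.9
0 75 [-60.  111.  153.4] [-1.40817e+02  1.15708e+02  5.17560e+01  1.00000e-03]
0 60 [-52.5 111.  140.5] [-1.48205e+02  1.15724e+02  6.48090e+01  1.00000e-03]
0 57 [-51.  111.  137.9] [-1.49683e+02  1.15727e+02  6.74200e+01  1.00000e-03]
5 56 [-56.9 111.  138.2] [-1.43759e+02  1.15734e+02  6.70310e+01  1.00000e-03]
10 55 [-62.9 111.  138. ] [-1.37750e+02  1.15743e+02  6.72070e+01  1.00000e-03]
15 53 [-68.4 111.  136.3] [-1.32198e+02  1.15753e+02  6.88220e+01  1.00000e-03]
20 51 [-73.9 111.  134.1] [-1.26659e+02  1.15765e+02  7.10070e+01  1.00000e-03]
25 49 [-79.4 111.  131.3] [-1.21184e+02  1.15778e+02  7.37600e+01  1.00000e-03]
30 46 [-85.5 111.  126.3] [-1.15009e+02  1.15796e+02  7.86800e+01  1.00000e-03]
30 30 [-77.5 111.  112.4] [-1.22891e+02  1.15814e+02  9.26040e+01  1.00000e-03]
30 8 [-66.5 111.   93.4] [-1.33727e+02  1.15838e+02  1.11749e+02  1.00000e-03]
```

View pics/g1.png

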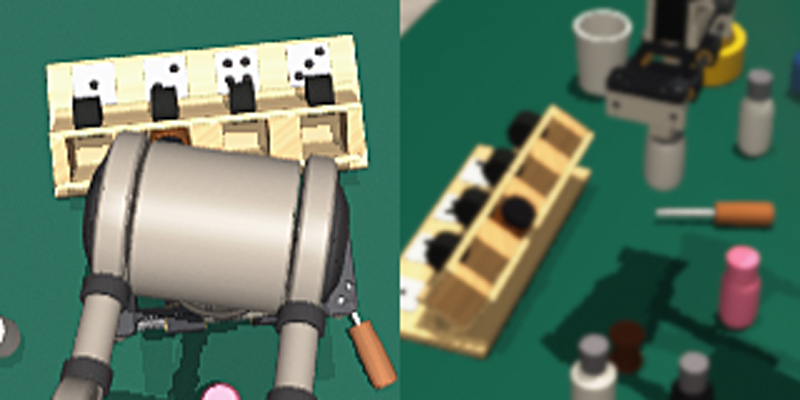

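The short bottle hangs upright from the cap in the side view (660,150 in the crop), and nothing else moved. I'll carry it over pocket 1.

Call:
step_arm(
  deltas=[
    [-10, 8, 0, 0],
    [-35, 27, 0, 0],
    [-65, 50, 0, 0],
    [-95, 73, 0, 0],
    [-120, 93, 0, 0],
    [-140, 108, 0, 0],
    [-150.5, 115.6, 10, 0],
    [-150.5, 115.6, 20, 0],
    [-150.5, 115.6, 30, 0],
    [-150.5, 115.6, 38, 0],
    [-150.5, 115.6, 38, 0],
  ],
)

```text
clock: 4.1
position: [0.5931, 0.1291, 0.1605]
tcp_rot: [-0.002, -0.039, 0.999, -0.0]
contact_force: [0.1, 0.2, -0.7]
opening: 0.0305
grip_force: 9.9
```

Run:
```python
from h import *
show()
im=arm.camera('side')[:,:,::-1];cv2.imwrite('pics/s2.png',cv2.resize(im[160:320,200:400],None,fx=4,fy=3.75*4/3.75,interpolation=cv2.INTER_CUBIC)[:600])
```

```text
4.1 tcp [593.1 129.1 160.5] rack [-54.3 110.7 160.5] F [ 0.1  0.2 -0.7] M [ 0.02 -0.02  0.06] open 30.5 gf 9.9
```

View pics/s2.png

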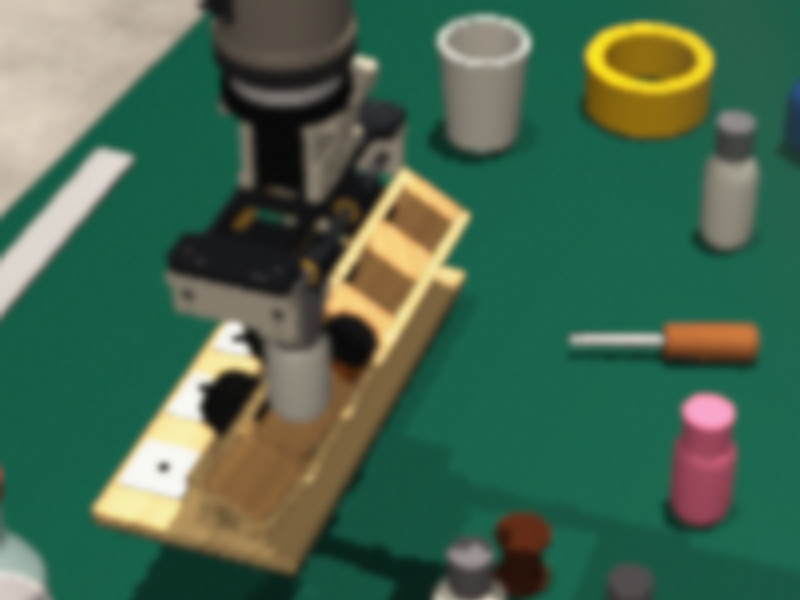

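The bottle (298,380 in the crop) is upright over pocket 1, with its foot between the rims. I'll lower it slowly and watch the force.

Call:
step_arm(
  deltas=[
    [-1.5, 0, 2, 0],
    [-1.5, 0, 5, 0],
    [-1.5, 0, 8, 0],
    [-1.5, 0, 11, 0],
    [-1.5, 0, 11, 0],
  ],
)

```text
clock: 4.65
position: [0.5956, 0.1301, 0.1506]
tcp_rot: [-0.0, -0.039, 0.999, 0.0]
contact_force: [-0.5, 0.1, -1.3]
opening: 0.0303
grip_force: 9.9
```

```bash
python3 -c "
from h import *
show()"
```

```text
4.65 tcp [595.6 130.1 150.6] rack [-51.8 111.5 150.6] F [-0.5  0.1 -1.3] M [0.   0.03 0.04] open 30.3 gf 9.9
```

Call:
step_arm(
  deltas=[
    [0.5, 0, 3, 0],
    [0.5, 0, 6, 0],
    [0.5, 0, 9, 0],
    [0.5, 0, 12, 0],
    [0.5, 0, 12, 0],
  ],
)

```text
clock: 5.15
position: [0.5952, 0.13, 0.1385]
tcp_rot: [-0.0, -0.039, 0.999, 0.0]
contact_force: [0.1, -0.2, -1.6]
opening: 0.0305
grip_force: 9.9
```

```bash
python3 -c "
from h import *
show()"
```

```text
5.15 tcp [595.2 130.  138.5] rack [-52.2 111.5 138.5] F [ 0.1 -0.2 -1.6] M [-0.02  0.03 -0.05] open 30.5 gf 9.9
```

Call:
step_arm(
  deltas=[
    [0, 0, 2, 0],
    [0, 0, 4, 0],
    [0, 0, 5, 0],
    [0, 0, 5, 0],
  ],
)

```text
clock: 5.55
position: [0.5959, 0.1301, 0.1348]
tcp_rot: [0.001, -0.039, 0.999, 0.0]
contact_force: [-1.4, 0.6, 4.1]
opening: 0.0309
grip_force: 10.0
```

```bash
python3 -c "
from h import *
show()"
```

```text
5.55 tcp [595.9 130.1 134.8] rack [-51.5 111.5 134.8] F [-1.4  0.6  4.1] M [-0.06  0.17  0.01] open 30.9 gf 10.0
```

Call:
step_arm(
  deltas=[
    [3, 0, -1, 0],
    [6, 0, -1, 0],
    [9, 0, -1, 0],
    [12, 0, -0.5, 0],
    [15, 0, 0.5, 0],
    [17.5, 0, 1.5, 0],
    [17.5, 0, 1.5, 0],
  ],
)

```text
clock: 6.25
position: [0.5776, 0.1287, 0.1325]
tcp_rot: [-0.0, -0.039, 0.999, 0.0]
contact_force: [1.5, -0.5, -0.5]
opening: 0.0306
grip_force: 10.0
```

```bash
cat >> h.py <<'E'
def blob(box,save=None):
    "side view: axis of the bright grey (white bottle) blob in box u0,u1,v0,v1"
    im=arm.camera('side');u0,u1,v0,v1=box;c=im[v0:v1,u0:u1].astype(int)
    if save: cv2.imwrite(save,im[:,:,::-1])
    m=((c.max(2)-c.min(2)<28)&(c.min(2)>95)).astype(np.uint8)
    n,l,st,ce=cv2.connectedComponentsWithStats(m)
    for k in 1+np.argsort(-st[1:,4])[:2]:
        p=np.argwhere(l==k)[:,::-1];e,V=np.linalg.eigh(np.cov(p.T.astype(float)));v=V[:,1];v=v*np.sign(v[1])
        print('blob',st[k],ce[k].round(1)+[u0,v0],'tilt from image-down deg',round(np.degrees(np.arctan2(v[0],v[1])),1),'aspect',round((e[1]/e[0])**.5,2))
E
python3 -c "
from h import *
show();blob((225,320,225,300),'pics/s3.png')"
```

```text
6.25 tcp [577.6 128.7 132.5] rack [-69.8 111.5 132.5] F [ 1.5 -0.5 -0.5] M [-0.04 -0.25 -0.03] open 30.6 gf 10.0
blob [ 25  17  33  30 349] [270.4 255.7] tilt from image-down deg 40.0 aspect 2.18
blob [  6  45  18  14 169] [239.7 276.8] tilt from image-down deg -82.3 aspect 1.26
```

Call:
step_arm(
  deltas=[
    [3, 0, 1, 0],
    [6, 0, 2, 0],
    [8, 0, 3.2, 0],
    [10.5, 0, 4.5, 0],
    [13.5, 0, 6.5, 0],
    [16.5, 0, 9, 0],
    [16.5, 0, 9, 0],
  ],
)

```text
clock: 7.0
position: [0.5609, 0.1274, 0.1232]
tcp_rot: [-0.001, -0.039, 0.999, 0.0]
contact_force: [2.1, -0.3, -0.9]
opening: 0.0309
grip_force: 10.0
```

Run:
```python
from h import *
show()
im=arm.camera('side')[:,:,::-1];cv2.imwrite('pics/s4.png',cv2.resize(im[200:320,200:340],None,fx=5,fy=5,interpolation=cv2.INTER_CUBIC))
```

```text
7.0 tcp [560.9 127.4 123.2] rack [-86.6 111.5 123.2] F [ 2.1 -0.3 -0.9] M [ 0.07 -0.24  0.01] open 30.9 gf 10.0
```

View pics/s4.png

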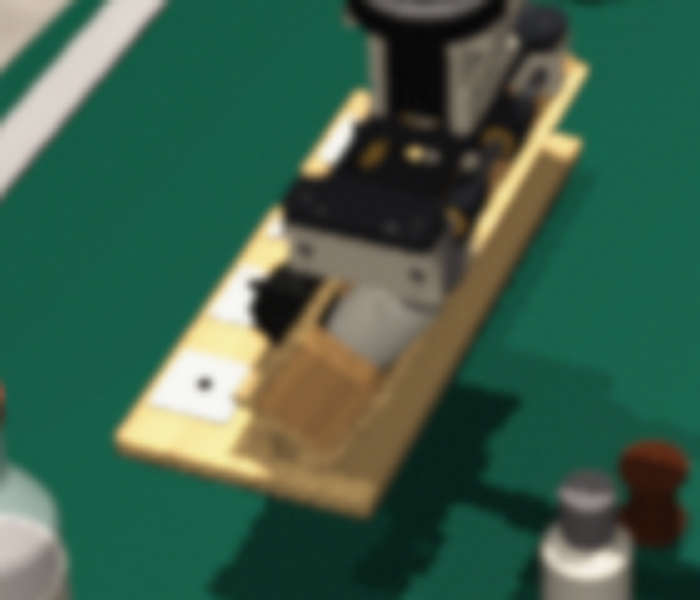

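The bottle (380,320 in the crop) has leaned over into pocket 1's mouth, along the pocket axis. Next I'll push along the axis with a firmer grip.

Call:
step_arm(
  deltas=[
    [0, 0, 0, 0],
    [-2, 0, 3.5, 0],
    [-4, 0, 7, 0],
    [-6, 0, 10.4, 0],
    [-8, 0, 13.9, 0],
    [-10, 0, 17.3, 0],
    [-10, 0, 17.3, 0],
  ],
  grip_force=40,
)

```text
clock: 7.75
position: [0.5726, 0.1283, 0.1065]
tcp_rot: [0.001, -0.039, 0.999, 0.0]
contact_force: [2.6, 0.8, 2.7]
opening: 0.0302
grip_force: 40.0
```

```bash
python3 -c "
from h import *
show()"
```

```text
7.75 tcp [572.6 128.3 106.5] rack [-74.9 111.5 106.5] F [2.6 0.8 2.7] M [ 0.16 -0.34 -0.04] open 30.2 gf 40.0
```

Call:
step_arm(
  deltas=[
    [-2, 0, 3.5, 0],
    [-4, 0, 7, 0],
    [-6, 0, 10.4, 0],
    [-8, 0, 13.9, 0],
    [-8, 0, 13.9, 0],
  ],
)

```text
clock: 8.25
position: [0.581, 0.1289, 0.0929]
tcp_rot: [0.002, -0.039, 0.999, 0.0]
contact_force: [2.6, 0.7, 2.9]
opening: 0.0296
grip_force: 40.0
```

```bash
python3 -c "
from h import *
show()"
```

```text
8.25 tcp [581.  128.9  92.9] rack [-66.4 111.4  92.9] F [2.6 0.7 2.9] M [ 0.15 -0.52 -0.01] open 29.6 gf 40.0
```

Call:
step_arm(
  deltas=[
    [-1, 0, 1.8, 0],
    [-2, 0, 3.5, 0],
    [-2, 0, 3.5, 0],
  ],
)

```text
clock: 8.55
position: [0.5826, 0.129, 0.0898]
tcp_rot: [0.001, -0.039, 0.999, 0.0]
contact_force: [1.6, 0.7, 6.3]
opening: 0.0295
grip_force: 40.0
```

Call:
step_arm(
  deltas=[
    [0, 0, 0, 0],
    [0, 0, 0, 0],
    [0, 0, 0, 0],
    [0, 0, -10, 0],
    [0, 0, -30, 0],
    [0, 0, -40, 0],
    [0, 0, -40, 0],
  ],
  claw=55,
)

```text
clock: 9.25
position: [0.5826, 0.1291, 0.1309]
tcp_rot: [0.002, -0.039, 0.999, 0.0]
contact_force: [0.0, -0.1, -0.4]
opening: 0.0551
grip_force: 0.0
```

Run:
```python
from h import *
show()
# press target: cap-top centre at home (short) for +x finger edge
for n,L,y in (('short',82,111),('middle',102,-111),('tall',124,-37)):
    c=np.array([-23,34])+(-.5)*np.array([.866,.5])+L*np.array([-.5,.866])
    t=np.array([c[0]-9.5,y,c[1]]);print(n,t.round(1),go(W(*t)))
```

```text
9.25 tcp [582.6 129.1 130.9] rack [-64.8 111.5 130.9] F [ 0.  -0.1 -0.4] M [0.02 0.05 0.03] open 55.1 gf 0.0
short [-73.9 111.  104.8] [ 9.1940e+00 -4.8900e-01  2.6097e+01  1.0000e-03]
middle [ -83.9 -111.   122.1] [ 1.94020e+01 -2.22475e+02  8.70900e+00  1.00000e-03]
tall [-94.9 -37.  141.1] [ 3.02400e+01 -1.48459e+02 -1.03740e+01  1.00000e-03]
```

Call:
step_arm(
  deltas=[
    [8, 0, 0, 0],
    [16.6, 0, 0, 0],
    [16.6, 0, 0, 0],
    [16.6, 0, 0, 0],
    [16.6, 0, 0, 0],
    [16.6, 0, 6, 0],
    [16.6, 0, 13, 0],
    [14.1, 0, 17.3, 0],
    [12.6, 0, 20, 0],
    [11.6, 0, 21.7, 0],
    [11.6, 0, 21.7, 0],
  ],
  claw=0,
)

```text
clock: 10.35
position: [0.57, 0.128, 0.1069]
tcp_rot: [-0.0, -0.039, 0.999, 0.0]
contact_force: [-0.5, 0.1, -0.2]
opening: 0.0004
grip_force: 0.1
```

```bash
python3 -c "
from h import *
show()"
```

```text
10.35 tcp [570.  128.  106.9] rack [-77.5 111.4 106.9] F [-0.5  0.1 -0.2] M [ 0.05 -0.03 -0.01] open 0.4 gf 0.1
```

Call:
step_arm(
  deltas=[
    [-1, 0, 1.7, 0],
    [-2, 0, 3.5, 0],
    [-2, 0, 3.5, 0],
  ],
)

```text
clock: 10.65
position: [0.5727, 0.1283, 0.1046]
tcp_rot: [0.001, -0.039, 0.999, 0.0]
contact_force: [-0.5, -0.1, 4.3]
opening: 0.0002
grip_force: 2.0
```

Call:
step_arm(
  deltas=[
    [-1, 0, 1.7, 0],
    [-1, 0, 1.7, 0],
  ],
)

```text
clock: 10.85
position: [0.5734, 0.1284, 0.104]
tcp_rot: [0.001, -0.039, 0.999, 0.0]
contact_force: [-4.0, -0.1, 12.1]
opening: 0.0003
grip_force: 6.5
```

```bash
python3 -c "
from h import *
show()"
```

```text
10.85 tcp [573.4 128.4 104. ] rack [-74.  111.5 104. ] F [-4.  -0.1 12.1] M [-0.12  0.71 -0.  ] open 0.3 gf 6.5
```

Call:
step_arm(
  deltas=[
    [-0.6, 0, 1, 0],
    [-1.2, 0, 2, 0],
    [-1.2, 0, 2, 0],
  ],
)

```text
clock: 11.15
position: [0.5738, 0.1284, 0.1036]
tcp_rot: [0.001, -0.039, 0.999, -0.0]
contact_force: [-11.3, -1.4, 23.6]
opening: 0.0004
grip_force: 13.8
```

```bash
python3 -c "
from h import *
show()"
```

```text
11.15 tcp [573.8 128.4 103.6] rack [-73.6 111.5 103.6] F [-11.3  -1.4  23.6] M [-0.32  1.91  0.  ] open 0.4 gf 13.8
```

Short bottle is home: 26 N gives under 0.5 mm of movement, with the cap top at 82 mm along the axis. Next is the middle bottle.

Call:
step_arm(
  deltas=[
    [5, 0, -30, 0],
    [10, 0, -70, 0],
    [25, -20, -100, 0],
    [40, -60, -100, 0],
    [55, -105, -100, 0],
    [70, -150, -100, 0],
    [85, -195, -100, 0],
    [100, -240, -100, 0],
    [115, -285, -100, 0],
    [135, -330, -100, 0],
    [150, -370, -100, 0],
    [159, -395, -100, 0],
  ],
  claw=60,
  grip_force=10,
)

```text
clock: 12.35
position: [0.4454, -0.2808, 0.2002]
tcp_rot: [0.0, -0.038, 0.999, -0.001]
contact_force: [-0.1, -0.0, -0.3]
opening: 0.0599
grip_force: 0.0
```

Call:
step_arm(
  deltas=[
    [0, 0, 0, 0],
    [0, 0, 0, 0],
  ],
)

```text
clock: 12.55
position: [0.4463, -0.278, 0.1999]
tcp_rot: [0.0, -0.038, 0.999, 0.0]
contact_force: [0.2, -0.2, 0.8]
opening: 0.0606
grip_force: 0.0
```

Run:
```python
from h import *
show();print(go([.4457,-.2779,.080]))
im=arm.camera('side');np.save('pics/s5.npy',im);c=im[155:225,360:405].astype(int)
im=arm.camera('top');cv2.imwrite('pics/t5.png',im[:,:,::-1]);cv2.imwrite('pics/s5.png',np.load('pics/s5.npy')[:,:,::-1])
```

```text
12.55 tcp [ 446.3 -278.   199.9] rack [-232.  -283.9  199.9] F [ 0.2 -0.2  0.8] M [ 0.01  0.01 -0.04] open 60.6 gf 0.0
[  0.592   0.129 119.914  -0.   ]
```

Call:
step_arm(
  deltas=[
    [0.5, 0, 25, 0],
    [0.5, 0, 65, 0],
    [0.5, 0, 100, 0],
    [0.5, 0, 115, 0],
    [0.5, 0, 120, 0],
    [0.5, 0, 120, 0],
    [0.5, 0, 120, 0],
  ],
)

```text
clock: 13.35
position: [0.4469, -0.2779, 0.0811]
tcp_rot: [0.001, -0.04, 0.999, -0.001]
contact_force: [0.6, -0.2, 0.8]
opening: 0.0601
grip_force: 0.0
```

Call:
step_arm(
  deltas=[
    [0, 0, 0, 0],
    [0, 0, 0, 0],
    [0, 0, 0, 0],
    [0, 0, 0, 0],
    [0, 0, -20, 0],
    [0, 0, -60, 0],
    [0, 0, -105, 0],
    [0, 0, -135, 0],
    [0, 0, -145, 0],
    [0, 0, -145, 0],
    [0, 0, -145, 0],
  ],
  claw=16,
)

```text
clock: 14.45
position: [0.4452, -0.2773, 0.2231]
tcp_rot: [-0.001, -0.039, 0.999, 0.001]
contact_force: [0.4, 0.1, -2.3]
opening: 0.0266
grip_force: 10.0
```

Run:
```python
from h import *
show()
def G(y,th,e,g,h,off=0.0,ox=-23,oz=34):
    th=np.radians(th);a=np.array([-np.sin(th),np.cos(th)]);r=np.array([np.cos(th),np.sin(th)])
    E=np.array([ox,oz])+(-20.5+off)*np.array([.866,.5])+e*np.array([-.5,.866])
    P=E+17*r+g*a;return np.array([P[0],y,P[1]-h])
for n,y,g in(('mid',-111,91),('tall',-37,113)):
  for th,e in [(0,58),(0,57),(5,56),(10,55),(15,53),(20,51),(25,49),(30,46),(30,0)]: print(n,th,e,G(y,th,e,g,11).round(1))
print(go(W(-52.2,-111,225)))
```

```text
14.45 tcp [ 445.2 -277.3  223.1] rack [-233.  -283.1  223.1] F [ 0.4  0.1 -2.3] M [0.01 0.01 0.02] open 26.6 gf 10.0
mid 0 58 [ -52.8 -111.   154. ]
mid 0 57 [ -52.3 -111.   153.1]
mid 5 56 [ -59.7 -111.   153.4]
mid 10 55 [ -67.3 -111.   152.9]
mid 15 53 [ -74.4 -111.   150.9]
mid 20 51 [ -81.4 -111.   148.2]
mid 25 49 [ -88.3 -111.   144.8]
mid 30 46 [ -94.5 -111.   139.9]
mid 30 0 [ -71.5 -111.   100.1]
tall 0 58 [-52.8 -37.  176. ]
tall 0 57 [-52.3 -37.  175.1]
tall 5 56 [-61.7 -37.  175.3]
tall 10 55 [-71.1 -37.  174.6]
tall 15 53 [-80.1 -37.  172.2]
tall 20 51 [-88.9 -37.  168.9]
tall 25 49 [-97.6 -37.  164.8]
tall 30 46 [-105.5  -37.   158.9]
tall 30 0 [-82.5 -37.  119.1]
[-1.81010e+02  1.71917e+02 -1.92100e+00  1.00000e-03]
```

Call:
step_arm(
  deltas=[
    [-12, 11, 0, 0],
    [-40, 38, 0, 0],
    [-72, 68, 0, 0],
    [-104, 98, 0, 0],
    [-136, 128, 0, 0],
    [-162, 153, 0, 0],
    [-177, 168, 0, 0],
    [-181, 172, 10, 0],
    [-181, 172, 25, 0],
    [-181, 172, 37, 0],
    [-181, 172, 40, 0],
    [-181, 172, 40, 0],
  ],
)

```text
clock: 15.65
position: [0.6121, -0.0929, 0.1837]
tcp_rot: [-0.001, -0.039, 0.999, 0.0]
contact_force: [0.1, 0.1, -1.1]
opening: 0.0264
grip_force: 10.0
```

Call:
step_arm(
  deltas=[
    [0, 0, 0, 0],
  ],
)

```text
clock: 15.75
position: [0.613, -0.0929, 0.1853]
tcp_rot: [0.0, -0.039, 0.999, -0.0]
contact_force: [0.0, 0.4, -0.7]
opening: 0.0265
grip_force: 10.0
```

```bash
python3 -c "
from h import *
show();print(go(W(-52.2,-111,154)))"
```

```text
15.75 tcp [613.  -92.9 185.3] rack [ -51.6 -112.2  185.3] F [ 0.   0.4 -0.7] M [ 0.02  0.01 -0.  ] open 26.5 gf 10.0
[ 0.631  1.169 31.339  0.   ]
```

Call:
step_arm(
  deltas=[
    [0.6, 1.2, 5, 0],
    [0.6, 1.2, 11, 0],
    [0.6, 1.2, 17, 0],
    [0.6, 1.2, 22, 0],
    [0.6, 1.2, 26, 0],
    [0.6, 1.2, 29, 0],
    [0.6, 1.2, 31.3, 0],
    [0.6, 1.2, 31.3, 0],
  ],
)

```text
clock: 16.55
position: [0.6143, -0.0917, 0.157]
tcp_rot: [0.003, -0.039, 0.999, -0.001]
contact_force: [-0.7, -1.1, 14.3]
opening: 0.0266
grip_force: 10.1
```

Call:
step_arm(
  deltas=[
    [0, 0, 1.5, 0],
    [0, 0, 3, 0],
    [0, 0, 3, 0],
  ],
)

```text
clock: 16.85
position: [0.6147, -0.0919, 0.1544]
tcp_rot: [0.004, -0.039, 0.999, -0.001]
contact_force: [-0.6, -0.7, 15.9]
opening: 0.0264
grip_force: 10.1
```

```bash
python3 -c "
from h import *
show();print(go(W(-52.2,-111,154)))"
```

```text
16.85 tcp [614.7 -91.9 154.4] rack [ -49.8 -111.3  154.4] F [-0.6 -0.7 15.9] M [-0.1   0.12  0.01] open 26.4 gf 10.1
[2.361e+00 2.580e-01 4.270e-01 1.000e-03]
```

Call:
step_arm(
  deltas=[
    [0, 0, -5, 0],
    [-1, 0, -9, 0],
    [-2, 0, -9, 0],
    [-2, 0, -9, 0],
  ],
)

```text
clock: 17.25
position: [0.6141, -0.0908, 0.1591]
tcp_rot: [-0.0, -0.039, 0.999, 0.0]
contact_force: [-0.1, 0.0, -1.9]
opening: 0.0268
grip_force: 10.0
```

Call:
step_arm(
  deltas=[
    [0, 0, 2, 0],
    [0, 0, 4, 0],
    [0, 0, 6, 0],
    [0, 0, 6, 0],
  ],
)

```text
clock: 17.65
position: [0.6153, -0.0912, 0.1553]
tcp_rot: [0.002, -0.039, 0.999, -0.0]
contact_force: [0.3, -0.8, 7.8]
opening: 0.0267
grip_force: 10.0
```

```bash
python3 -c "
from h import *
show()"
```

```text
17.65 tcp [615.3 -91.2 155.3] rack [ -49.2 -110.6  155.3] F [ 0.3 -0.8  7.8] M [ 0.06  0.05 -0.04] open 26.7 gf 10.0
```

Call:
step_arm(
  deltas=[
    [2, 0, -2.5, 0],
    [5, 0, -2.5, 0],
    [8, 0, -2.5, 0],
    [11, 0, -2.5, 0],
    [11, 0, -2.5, 0],
  ],
)

```text
clock: 18.15
position: [0.6029, -0.0919, 0.1561]
tcp_rot: [-0.0, -0.039, 0.999, 0.0]
contact_force: [0.7, 0.0, -0.7]
opening: 0.0264
grip_force: 10.0
```

Run:
```python
from h import *
show()
im=arm.camera('side');cv2.imwrite('pics/s6.png',im[:,:,::-1])
cv2.imwrite('pics/s6c.png',cv2.resize(im[160:280,240:380,::-1],None,fx=5,fy=5,interpolation=cv2.INTER_CUBIC))
```

```text
18.15 tcp [602.9 -91.9 156.1] rack [ -61.6 -110.4  156.1] F [ 0.7  0.  -0.7] M [ 0.02 -0.25 -0.04] open 26.4 gf 10.0
```

Run:
```python
from h import *
im=cv2.imread('pics/s6.png')[:,:,::-1].astype(int)
bx,by=-62.0,-110.4;top=156.1+23
for ax in (22,35,48,58):
    r=[]
    for th in (0,10):
        t=np.radians(th);L=91-ax
        r.append(S.proj(W(bx+L*np.sin(t),by,156.1+11-L*np.cos(t))))
    u,v=r[0];v=int(round(v));print(ax,'vert',r[0].round(1),'tilt10',r[1].round(1))
    u0=int(u)-22
    print(u0,[tuple(int(c) for c in im[v,k]) for k in range(u0,u0+40,2)])
```

```text
22 vert [307.6 212.7] tilt10 [303.5 211.5]
285 [(13, 12, 11), (13, 12, 11), (14, 14, 13), (33, 27, 19), (115, 92, 59), (133, 107, 67), (70, 62, 51), (112, 106, 96), (131, 125, 114), (139, 133, 120), (140, 134, 121), (136, 130, 118), (128, 122, 110), (112, 103, 90), (109, 85, 57), (101, 90, 59), (56, 94, 70), (24, 95, 73), (23, 95, 73), (22, 95, 73)]
35 vert [307.6 208.8] tilt10 [304.3 207.9]
285 [(19, 32, 26), (17, 17, 15), (15, 14, 14), (16, 15, 15), (22, 20, 16), (84, 67, 44), (147, 120, 80), (122, 112, 96), (129, 123, 112), (139, 133, 120), (142, 136, 123), (141, 135, 123), (133, 128, 116), (116, 113, 102), (62, 95, 77), (24, 94, 72), (23, 95, 73), (24, 95, 73), (24, 95, 73), (23, 95, 73)]
48 vert [307.7 205. ] tilt10 [305.1 204.2]
285 [(22, 87, 67), (25, 61, 48), (27, 40, 33), (22, 34, 29), (19, 46, 36), (22, 70, 53), (63, 98, 72), (110, 111, 92), (127, 121, 109), (139, 133, 120), (147, 141, 127), (148, 141, 128), (141, 135, 122), (126, 120, 109), (87, 102, 87), (28, 95, 73), (23, 95, 72), (23, 95, 73), (22, 94, 72), (24, 95, 72)]
58 vert [307.7 201.9] tilt10 [305.7 201.4]
285 [(22, 92, 70), (22, 92, 71), (22, 92, 70), (22, 92, 70), (21, 93, 70), (22, 94, 71), (25, 94, 71), (72, 101, 84), (119, 115, 104), (137, 131, 119), (145, 138, 125), (143, 136, 124), (134, 127, 116), (122, 117, 106), (77, 96, 82), (26, 92, 71), (22, 92, 70), (22, 93, 71), (23, 95, 72), (22, 95, 72)]
```

The pixel rows show the body axis leaning about 7° with the foot behind the front rim, so the bottle is pivoting inside the pocket. I'll continue the arc.

Call:
step_arm(
  deltas=[
    [3.5, 0, 0.5, 0],
    [7, 0, 1.5, 0],
    [10.5, 0, 2.6, 0],
    [14, 0, 3.8, 0],
    [17.5, 0, 5, 0],
    [21, 0, 6.8, 0],
    [24.5, 0, 8.8, 0],
    [28, 0, 11, 0],
    [31, 0, 13.5, 0],
    [31, 0, 13.5, 0],
  ],
)

```text
clock: 19.2
position: [0.5719, -0.0942, 0.1423]
tcp_rot: [-0.0, -0.039, 0.999, 0.0]
contact_force: [0.7, 1.2, -1.6]
opening: 0.0266
grip_force: 10.0
```

Run:
```python
from h import *
show()
im=arm.camera('side');cv2.imwrite('pics/s7.png',im[:,:,::-1]);im=im.astype(int)
p=rk(arm.sense()['position'])*1000;bx,by,bz=p[0],p[1],p[2]+10
for ax in (40,50,60):
    L=91-ax;f=lambda th:S.proj(W(bx+L*np.sin(np.radians(th)),by,bz-L*np.cos(np.radians(th))))
    v=int(round(f(25)[1]));print(ax,f(0).round(1),f(20).round(1),f(30).round(1),v)
    print([tuple(int(c) for c in im[v,k]) for k in range(284,324,2)])
```

```text
19.2 tcp [571.9 -94.2 142.3] rack [ -92.7 -110.3  142.3] F [ 0.7  1.2 -1.6] M [ 0.02 -0.27 -0.  ] open 26.6 gf 10.0
40 [318.1 214. ] [312.1 211.8] [309.3 210.1] 211
[(15, 24, 20), (13, 13, 11), (14, 14, 13), (14, 14, 13), (41, 37, 27), (168, 149, 96), (218, 194, 131), (134, 116, 87), (142, 130, 112), (147, 139, 126), (152, 145, 132), (152, 146, 132), (145, 139, 126), (142, 136, 123), (139, 132, 120), (131, 125, 113), (111, 110, 98), (63, 93, 77), (26, 94, 73), (23, 95, 73)]
50 [318.1 211. ] [313.3 209.2] [311.1 207.9] 209
[(18, 52, 40), (18, 21, 18), (20, 20, 18), (23, 23, 21), (28, 28, 24), (76, 68, 46), (206, 184, 124), (210, 183, 124), (150, 122, 87), (142, 130, 113), (150, 143, 129), (154, 146, 133), (146, 140, 126), (145, 139, 127), (146, 140, 127), (140, 134, 122), (124, 119, 107), (81, 93, 81), (28, 92, 71), (23, 94, 73)]
60 [318.2 208. ] [314.5 206.7] [312.8 205.6] 206
[(22, 88, 67), (23, 60, 47), (29, 35, 31), (30, 31, 28), (32, 34, 30), (30, 42, 34), (86, 98, 68), (216, 200, 136), (225, 197, 132), (224, 189, 124), (173, 153, 121), (151, 144, 130), (151, 145, 131), (153, 146, 133), (145, 138, 126), (110, 105, 97), (78, 74, 70), (60, 66, 59), (42, 87, 69), (26, 94, 72)]
```

Call:
step_arm(
  deltas=[
    [0, 0, 0, 0],
    [-1, 0, 4, 0],
    [-3, 0, 8, 0],
    [-5, 0, 12, 0],
    [-7, 0, 16, 0],
    [-9, 0, 20, 0],
    [-10, 0, 22, 0],
    [-10, 0, 22, 0],
  ],
  grip_force=40,
)

```text
clock: 20.05
position: [0.5839, -0.0937, 0.1217]
tcp_rot: [0.002, -0.039, 0.999, -0.0]
contact_force: [1.6, -0.1, 5.8]
opening: 0.0259
grip_force: 40.0
```

Call:
step_arm(
  deltas=[
    [-2, 0, 3.5, 0],
    [-4, 0, 7, 0],
    [-6, 0, 10.4, 0],
    [-6, 0, 10.4, 0],
  ],
)

```text
clock: 20.45
position: [0.5904, -0.0933, 0.1114]
tcp_rot: [0.002, -0.039, 0.999, -0.001]
contact_force: [4.0, -0.2, 3.6]
opening: 0.0262
grip_force: 40.0
```

```bash
cat >> h.py <<'E'
def cr():
    p=rk(arm.sense()['position'])*1000;x,z=p[0]+23,p[2]-34;show();print('TCP in cradle x,z',round(x*.866+z*.5,1),round(-x*.5+z*.866,1))
E
python3 -c "
from h import *
cr()"
```

```text
20.45 tcp [590.4 -93.3 111.4] rack [ -74.2 -110.8  111.4] F [ 4.  -0.2  3.6] M [-0.01 -0.64  0.03] open 26.2 gf 40.0
TCP in cradle x,z -5.6 92.6
```

Call:
step_arm(
  deltas=[
    [-1.5, 0, 2.6, 0],
    [-3, 0, 5.2, 0],
    [-3, 0, 5.2, 0],
  ],
)

```text
clock: 20.75
position: [0.5933, -0.0931, 0.1065]
tcp_rot: [0.002, -0.039, 0.999, -0.001]
contact_force: [2.4, -0.4, 6.5]
opening: 0.0262
grip_force: 40.0
```

Call:
step_arm(
  deltas=[
    [-1, 0, 1.7, 0],
    [-1.5, 0, 2.6, 0],
    [-1.5, 0, 2.6, 0],
  ],
)

```text
clock: 21.05
position: [0.5935, -0.0932, 0.1063]
tcp_rot: [0.001, -0.039, 0.999, -0.001]
contact_force: [-8.9, 0.5, 24.8]
opening: 0.0261
grip_force: 40.0
```

```bash
python3 -c "
from h import *
cr()"
```

```text
21.05 tcp [593.5 -93.2 106.3] rack [ -71.1 -110.9  106.3] F [-8.9  0.5 24.8] M [ 0.09  1.47 -0.03] open 26.1 gf 40.0
TCP in cradle x,z -5.5 86.7
```

Call:
step_arm(
  deltas=[
    [0, 0, -2, 0],
    [0, 0, -2, 0],
    [0, 0, -2, 0],
    [0, 0, -15, 0],
    [0, 0, -40, 0],
    [5, 0, -48, 0],
    [12, 0, -48, 0],
    [12, 0, -48, 0],
  ],
  claw=50,
)

```text
clock: 21.85
position: [0.5795, -0.0934, 0.15]
tcp_rot: [-0.001, -0.039, 0.999, 0.0]
contact_force: [-0.6, 0.6, -0.1]
opening: 0.0503
grip_force: 0.0
```

```bash
python3 -c "
from h import *
cr();print(go(W(-83.9-5,-111,122.1+8.7)))"
```

```text
21.85 tcp [579.5 -93.4 150. ] rack [ -85.  -110.1  150. ] F [-0.6  0.6 -0.1] M [ 0.03 -0.02  0.03] open 50.3 gf 0.0
TCP in cradle x,z 4.3 131.5
[ 3.8590e+00 -8.9300e-01  1.9204e+01  1.0000e-03]
```

Call:
step_arm(
  deltas=[
    [4, -1, 0, 0],
    [4, -1, 0, 0],
    [4, -1, 0, 0],
    [4, -1, 0, 0],
    [4, -1, 10, 0],
    [4, -1, 17, 0],
    [4, -1, 19, 0],
    [2, -1, 22.5, 0],
    [1, -1, 24.3, 0],
    [1, -1, 24.3, 0],
  ],
  claw=0,
)

```text
clock: 22.85
position: [0.5801, -0.0946, 0.1259]
tcp_rot: [-0.0, -0.039, 0.999, 0.0]
contact_force: [-0.7, 0.3, 0.2]
opening: 0.0006
grip_force: 0.0
```

Call:
step_arm(
  deltas=[
    [-1, 0, 1.8, 0],
    [-2, 0, 3.5, 0],
    [-2, 0, 3.5, 0],
  ],
)

```text
clock: 23.15
position: [0.582, -0.0946, 0.1232]
tcp_rot: [0.0, -0.039, 0.999, -0.0]
contact_force: [-1.3, 0.5, 4.6]
opening: 0.0002
grip_force: 2.3
```

```bash
python3 -c "
from h import *
cr()"
```

```text
23.15 tcp [582.  -94.6 123.2] rack [ -82.6 -111.4  123.2] F [-1.3  0.5  4.6] M [-0.02  0.39  0.  ] open 0.2 gf 2.3
TCP in cradle x,z -7.0 107.1
```

Call:
step_arm(
  deltas=[
    [-1, 0, 1.7, 0],
    [-1.7, 0, 3, 0],
    [-1.7, 0, 3, 0],
  ],
)

```text
clock: 23.45
position: [0.5829, -0.0947, 0.1226]
tcp_rot: [-0.0, -0.039, 0.999, -0.001]
contact_force: [-11.6, -0.0, 21.0]
opening: 0.0004
grip_force: 11.7
```

```bash
python3 -c "
from h import *
cr();p=arm.sense()['position'];print(go([.4338,.2296,.25]))"
```

```text
23.45 tcp [582.9 -94.7 122.6] rack [ -81.7 -111.7  122.6] F [-11.6  -0.   21. ] M [-0.01  1.79  0.01] open 0.4 gf 11.7
TCP in cradle x,z -6.5 106.1
[ 1.23272e+02  3.34894e+02 -1.27750e+02  1.00000e-03]
```

Middle bottle is home: 24 N, with the cap top about 102 mm along the axis. Now the tall one.

Call:
step_arm(
  deltas=[
    [5, 0, -30, 0],
    [12, 5, -70, 0],
    [22, 30, -100, 0],
    [34, 70, -110, 0],
    [46, 110, -110, 0],
    [58, 150, -110, 0],
    [70, 190, -110, 0],
    [82, 230, -110, 0],
    [94, 265, -110, 0],
    [106, 300, -110, 0],
    [118, 325, -110, 0],
    [123, 335, -110, 0],
  ],
  claw=60,
  grip_force=10,
)

```text
clock: 24.65
position: [0.4336, 0.2319, 0.2299]
tcp_rot: [0.0, -0.04, 0.999, 0.0]
contact_force: [0.4, -0.8, -0.1]
opening: 0.06
grip_force: 0.0
```

Call:
step_arm(
  deltas=[
    [0, 0, 0, 0],
    [0, 0, 0, 0],
  ],
)

```text
clock: 24.85
position: [0.4354, 0.2294, 0.2298]
tcp_rot: [0.0, -0.039, 0.999, -0.0]
contact_force: [-0.7, -0.1, 0.2]
opening: 0.0599
grip_force: 0.0
```

```bash
python3 -c "
from h import *
cr();print(go([.4338,.2296,.102]))"
```

```text
24.85 tcp [435.4 229.4 229.8] rack [-203.9  222.9  229.8] F [-0.7 -0.1  0.2] M [0.06 0.   0.02] open 59.9 gf 0.0
TCP in cradle x,z -58.8 260.0
[1.61500e+00 3.39000e-01 1.27785e+02 1.00000e-03]
```

Call:
step_arm(
  deltas=[
    [1.6, 0.3, 25, 0],
    [1.6, 0.3, 65, 0],
    [1.6, 0.3, 105, 0],
    [1.6, 0.3, 122, 0],
    [1.6, 0.3, 127.8, 0],
    [1.6, 0.3, 127.8, 0],
    [1.6, 0.3, 127.8, 0],
  ],
)

```text
clock: 25.55
position: [0.4345, 0.23, 0.103]
tcp_rot: [0.001, -0.039, 0.999, 0.0]
contact_force: [-0.8, 0.6, 0.5]
opening: 0.0598
grip_force: 0.0
```

Call:
step_arm(
  deltas=[
    [0, 0, 0, 0],
    [0, 0, 0, 0],
    [0, 0, 0, 0],
    [0, 0, 0, 0],
    [0, 0, -20, 0],
    [0, 0, -60, 0],
    [0, 0, -105, 0],
    [0, 0, -135, 0],
    [0, 0, -145, 0],
    [0, 0, -145, 0],
    [0, 0, -145, 0],
  ],
  claw=16,
  grip_force=12,
)

```text
clock: 26.65
position: [0.4324, 0.2299, 0.2451]
tcp_rot: [-0.002, -0.039, 0.999, -0.0]
contact_force: [-0.6, 0.4, -3.0]
opening: 0.0232
grip_force: 12.0
```

```bash
python3 -c "
from h import *
cr();print(go(W(-51.5,-37,247)),W(-51.5,-37,247))"
```

```text
26.65 tcp [432.4 229.9 245.1] rack [-206.8  223.6  245.1] F [-0.6  0.4 -3. ] M [0.08 0.08 0.05] open 23.2 gf 12.0
TCP in cradle x,z -53.7 274.7
[-1.55014e+02 -2.60748e+02 -2.20100e+00  1.00000e-03] [ 0.60729878 -0.01795195  0.247     ]
```

Call:
step_arm(
  deltas=[
    [-10, -17, 0, 0],
    [-30, -50, 0, 0],
    [-52, -88, 0, 0],
    [-75, -127, 0, 0],
    [-98, -165, 0, 0],
    [-120, -203, 0, 0],
    [-140, -235, 0, 0],
    [-151, -254, 0, 0],
    [-154, -260, 10, 0],
    [-154, -260, 25, 0],
    [-154, -260, 38, 0],
    [-154, -260, 38, 0],
  ],
)

```text
clock: 27.85
position: [0.6047, -0.0158, 0.2046]
tcp_rot: [-0.004, -0.039, 0.999, 0.001]
contact_force: [-0.5, 0.6, -1.9]
opening: 0.0238
grip_force: 12.0
```

Call:
step_arm(
  deltas=[
    [0, 0, 0, 0],
    [0, 0, 0, 0],
  ],
)

```text
clock: 28.05
position: [0.607, -0.0164, 0.2091]
tcp_rot: [0.0, -0.039, 0.999, 0.0]
contact_force: [0.4, -0.7, -1.9]
opening: 0.0238
grip_force: 12.0
```

```bash
python3 -c "
from h import *
cr();print(go(W(-51.5,-37,180)))"
```

```text
28.05 tcp [607.  -16.4 209.1] rack [-51.6 -35.5 209.1] F [ 0.4 -0.7 -1.9] M [0.03 0.08 0.  ] open 23.8 gf 12.0
TCP in cradle x,z 62.8 166.0
[-1.3100e-01 -1.5380e+00  2.9108e+01  2.0000e-03]
```

Call:
step_arm(
  deltas=[
    [0, -1.5, 6, 0],
    [0, -1.5, 13, 0],
    [0, -1.5, 19, 0],
    [0, -1.5, 24, 0],
    [0, -1.5, 28, 0],
    [0, -1.5, 31, 0],
    [0, -1.5, 31, 0],
  ],
)

```text
clock: 28.75
position: [0.6096, -0.0189, 0.1818]
tcp_rot: [0.004, -0.039, 0.999, -0.001]
contact_force: [-0.2, -0.6, 15.9]
opening: 0.0243
grip_force: 12.0
```

```bash
python3 -c "
from h import *
cr()"
```

```text
28.75 tcp [609.6 -18.9 181.8] rack [-49.3 -38.1 181.8] F [-0.2 -0.6 15.9] M [0.06 0.07 0.01] open 24.3 gf 12.0
TCP in cradle x,z 51.1 141.1
```

Call:
step_arm(
  deltas=[
    [0, 0, -3, 0],
    [0, 0, -4, 0],
    [0, 0, -4, 0],
  ],
)

```text
clock: 29.05
position: [0.6076, -0.0187, 0.1823]
tcp_rot: [0.001, -0.039, 0.999, -0.0]
contact_force: [0.3, -1.2, 5.2]
opening: 0.0243
grip_force: 12.0
```

Run:
```python
from h import *
cr()
im=arm.camera('side');cv2.imwrite('pics/s8.png',im[:,:,::-1])
cv2.imwrite('pics/s8c.png',cv2.resize(im[175:295,225:335,::-1],None,fx=5,fy=5,interpolation=cv2.INTER_CUBIC))
p=rk(arm.sense()['position'])*1000
for ax in(0,9,30,60,88):print(ax,((S.proj(W(p[0],p[1],p[2]-102+ax))-[225,175])*5).round(0))
for q in [(-47.75,41.7),(-8.8,64.2)]:
  print('rims',[((S.proj(W(-23+q[0],y,34+q[1]))-[225,175])*5).round(0) for y in(-15,-59)])
```

```text
29.05 tcp [607.6 -18.7 182.3] rack [-51.2 -37.8 182.3] F [ 0.3 -1.2  5.2] M [-0.14 -0.09  0.03] open 24.3 gf 12.0
TCP in cradle x,z 49.7 142.6
0 [348. 286.]
9 [348. 272.]
30 [348. 241.]
60 [347. 195.]
88 [347. 151.]
rims [array([368., 325.]), array([396., 278.])]
rims [array([298., 276.]), array([328., 229.])]
```

View pics/s8c.png

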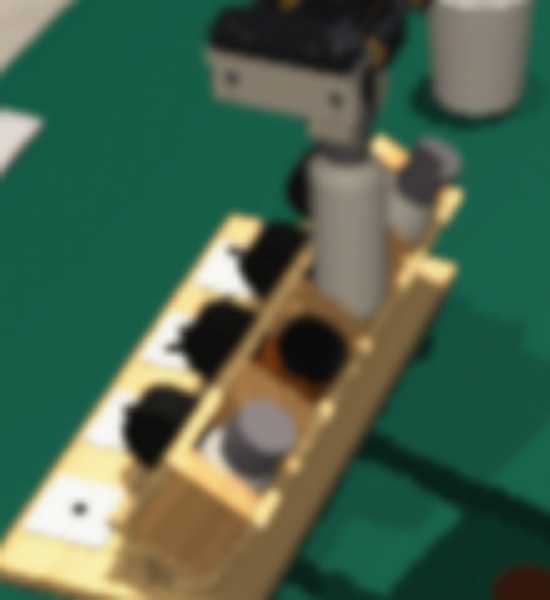

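Side crop: the short (260,430) and middle (430,170) bottles are home and the pot (310,348) is untouched. The tall bottle's foot (352,310) is at the front rim edge with the body leaning slightly the wrong way. I'll lift, shift +x and lower again.

Call:
step_arm(
  deltas=[
    [0, 0, -4, 0],
    [-2, 0, -6, 0],
    [-4, 0, -6, 0],
    [-4, 0, -6, 0],
  ],
)

```text
clock: 29.5
position: [0.6111, -0.0181, 0.1873]
tcp_rot: [-0.001, -0.039, 0.999, 0.0]
contact_force: [0.5, -0.4, -1.9]
opening: 0.0242
grip_force: 12.0
```

Call:
step_arm(
  deltas=[
    [0, 0, 2, 0],
    [0, 0, 4, 0],
    [0, 0, 6, 0],
    [0, 0, 6, 0],
  ],
)

```text
clock: 29.9
position: [0.6122, -0.0183, 0.1834]
tcp_rot: [0.002, -0.039, 0.999, -0.0]
contact_force: [0.3, -1.4, 5.3]
opening: 0.0245
grip_force: 12.0
```

Call:
step_arm(
  deltas=[
    [0, 0, 1.5, 0],
    [0, 0, 3, 0],
    [0, 0, 3, 0],
  ],
)

```text
clock: 30.2
position: [0.6136, -0.0184, 0.1826]
tcp_rot: [0.004, -0.039, 0.999, -0.001]
contact_force: [0.2, -0.2, 14.0]
opening: 0.0244
grip_force: 12.0
```

```bash
python3 -c "
from h import *
cr()"
```

```text
30.2 tcp [613.6 -18.4 182.6] rack [-45.3 -38.  182.6] F [ 0.2 -0.2 14. ] M [ 0.08 -0.11 -0.  ] open 24.4 gf 12.0
TCP in cradle x,z 55.0 139.8
```

Run:
```python
from h import *
im=cv2.imread('pics/s8.png')[:,:,::-1].astype(int)
p=np.array([-51.2,-37.8,182.3])
t=np.linspace(0,2*np.pi,73)
def circ(c,z,r): 
    q=np.array([S.proj(W(c[0]+r*np.cos(a),c[1]+r*np.sin(a),z)) for a in t]);return q
for b in (103,98,108):
    q=circ(p,p[2]-b,17);q9=circ(p,p[2]-b+9,20);print(b,'foot lowest',q[q[:,1].argmax()].round(1),'r9 lo',q9[q9[:,1].argmax()].round(1))
q=circ(p,p[2]-103+40,20);print('edges at ax40',q[q[:,0].argmin()].round(1),q[q[:,0].argmax()].round(1))
q=circ(p,p[2]-103+80,20);print('edges at ax80',q[q[:,0].argmin()].round(1),q[q[:,0].argmax()].round(1))
for u in(291,294,297,300):print('col',u,[(v,*im[v,u].tolist()) for v in range(224,248,1)])
for v in(210,222,228,234):print('row',v,[(u,int(im[v,u,0]),int(im[v,u,0]-im[v,u,2])) for u in range(282,312)])
```

```text
103 foot lowest [294.6 236.3] r9 lo [294.5 234.4]
98 foot lowest [294.5 234.8] r9 lo [294.5 232.9]
108 foot lowest [294.6 237.8] r9 lo [294.5 235.8]
edges at ax40 [286.9 220.4] [302.1 220.5]
edges at ax80 [286.7 208.1] [302.  208.1]
col 291 [(224, 136, 130, 118), (225, 135, 129, 117), (226, 136, 129, 117), (227, 136, 130, 118), (228, 135, 129, 117), (229, 135, 129, 116), (230, 135, 129, 116), (231, 134, 129, 116), (232, 135, 128, 115), (233, 132, 123, 108), (234, 129, 112, 92), (235, 127, 101, 73), (236, 125, 93, 59), (237, 122, 89, 53), (238, 110, 80, 47), (239, 87, 63, 38), (240, 58, 42, 28), (241, 34, 25, 19), (242, 18, 14, 13), (243, 14, 11, 13), (244, 13, 12, 13), (245, 14, 13, 14), (246, 16, 14, 16), (247, 18, 16, 17)]
col 294 [(224, 143, 136, 124), (225, 141, 135, 123), (226, 142, 136, 123), (227, 142, 135, 123), (228, 142, 136, 124), (229, 142, 136, 123), (230, 142, 135, 122), (231, 142, 136, 123), (232, 142, 136, 123), (233, 141, 135, 122), (234, 140, 134, 120), (235, 138, 129, 113), (236, 137, 121, 101), (237, 129, 106, 79), (238, 124, 94, 62), (239, 121, 88, 53), (240, 117
[... 2416 characters left out ...]
, (299, 126, 18), (300, 119, 18), (301, 111, 23), (302, 110, 38), (303, 120, 60), (304, 139, 76), (305, 177, 91), (306, 216, 102), (307, 229, 100), (308, 231, 99), (309, 236, 97), (310, 240, 91), (311, 240, 87)]
row 234 [(282, 150, 79), (283, 143, 80), (284, 138, 78), (285, 130, 75), (286, 125, 72), (287, 125, 71), (288, 125, 67), (289, 127, 61), (290, 128, 50), (291, 129, 37), (292, 134, 28), (293, 138, 23), (294, 140, 20), (295, 141, 20), (296, 139, 18), (297, 136, 18), (298, 132, 18), (299, 125, 18), (300, 117, 19), (301, 112, 28), (302, 117, 46), (303, 128, 61), (304, 134, 65), (305, 129, 63), (306, 123, 60), (307, 121, 59), (308, 122, 60), (309, 123, 60), (310, 121, 59), (311, 114, 55)]
```

Call:
step_arm(
  deltas=[
    [0, 0, -4, 0],
    [2, -1.5, -7, 0],
    [4, -1.5, -7, 0],
    [4, -1.5, -7, 0],
  ],
)

```text
clock: 30.6
position: [0.6072, -0.0201, 0.1858]
tcp_rot: [0.0, -0.039, 0.999, 0.0]
contact_force: [0.5, -0.1, -0.8]
opening: 0.0246
grip_force: 12.0
```

Call:
step_arm(
  deltas=[
    [0, 0, 2, 0],
    [0, 0, 4, 0],
    [0, 0, 4, 0],
  ],
)

```text
clock: 30.9
position: [0.6078, -0.02, 0.1823]
tcp_rot: [0.001, -0.039, 0.999, -0.0]
contact_force: [0.7, -0.2, 3.7]
opening: 0.0241
grip_force: 12.0
```

Call:
step_arm(
  deltas=[
    [0, 0, 1.5, 0],
    [0, 0, 3, 0],
    [0, 0, 3, 0],
  ],
)

```text
clock: 31.2
position: [0.6091, -0.0202, 0.1817]
tcp_rot: [0.003, -0.039, 0.999, -0.001]
contact_force: [0.5, 0.5, 14.2]
opening: 0.0245
grip_force: 12.1
```

```bash
python3 -c "
from h import *
cr()"
```

```text
31.2 tcp [609.1 -20.2 181.7] rack [-49.8 -39.4 181.7] F [ 0.5  0.5 14.2] M [ 0.1  -0.16  0.03] open 24.5 gf 12.1
TCP in cradle x,z 50.6 141.3
```

Pixel columns show the foot's lower edge hidden by the divider edge and front rim (291,234 to 300,236), so it is already inside the mouth. I'll start the tilting arc, as with the middle bottle.

Call:
step_arm(
  deltas=[
    [0, 1.5, -2.5, 0],
    [3, 1.5, -2.5, 0],
    [6, 1.5, -2.5, 0],
    [9, 1.5, -2.5, 0],
    [12, 1.5, -2.5, 0],
    [12, 1.5, -2.5, 0],
  ],
)

```text
clock: 31.8
position: [0.5945, -0.0193, 0.1808]
tcp_rot: [-0.001, -0.039, 0.999, 0.0]
contact_force: [0.1, -0.6, -1.5]
opening: 0.0247
grip_force: 12.0
```

Run:
```python
from h import *
cr()
im=arm.camera('side');cv2.imwrite('pics/s9.png',im[:,:,::-1]);im=im.astype(int)
p=rk(arm.sense()['position'])*1000;bx,by,bz=p[0],p[1],p[2]+11
for ax in (30,45,60,75):
    L=113-ax;f=lambda th:S.proj(W(bx+L*np.sin(np.radians(th)),by,bz-L*np.cos(np.radians(th))))
    v=int(round(f(0)[1]));print(ax,f(0).round(1),f(5).round(1),f(10).round(1),v)
    print([(u,int(im[v,u,0]),int(im[v,u,0]-im[v,u,2])) for u in range(282,314)])
```

```text
31.8 tcp [594.5 -19.3 180.8] rack [-64.4 -37.4 180.8] F [ 0.1 -0.6 -1.5] M [ 0.   -0.11 -0.03] open 24.7 gf 12.0
TCP in cradle x,z 37.6 147.8
30 [299.1 224.7] [296.5 224. ] [294.  223.2] 225
[(282, 19, 4), (283, 34, 13), (284, 72, 34), (285, 119, 57), (286, 150, 71), (287, 150, 64), (288, 132, 42), (289, 123, 22), (290, 128, 18), (291, 131, 17), (292, 135, 19), (293, 138, 18), (294, 140, 19), (295, 140, 19), (296, 140, 19), (297, 138, 19), (298, 135, 18), (299, 131, 18), (300, 125, 17), (301, 117, 18), (302, 108, 23), (303, 108, 39), (304, 116, 60), (305, 121, 68), (306, 122, 68), (307, 125, 65), (308, 129, 62), (309, 124, 52), (310, 101, 28), (311, 70, -5), (312, 47, -29), (313, 35, -41)]
45 [299.  220.1] [296.9 219.6] [294.8 218.9] 220
[(282, 18, -7), (283, 22, -8), (284, 38, 0), (285, 68, 21), (286, 95, 42), (287, 105, 46), (288, 107, 35), (289, 111, 22), (290, 118, 17), (291, 126, 17), (292, 132, 18), (293, 135, 18), (294, 138, 18), (295, 140, 19), (296, 140, 18), (297, 139, 18), (298, 138, 18), (299, 135, 18), (300, 130, 17), (301, 124, 17), (302, 117, 17), (303, 116, 18), (304,
[... 538 characters left out ...]
116, 16), (304, 125, 17), (305, 139, 19), (306, 139, 18), (307, 126, 16), (308, 109, 13), (309, 97, 13), (310, 93, 15), (311, 110, 36), (312, 159, 73), (313, 210, 92)]
75 [299.  210.9] [297.8 210.6] [296.6 210.2] 211
[(282, 17, -25), (283, 16, -8), (284, 14, 0), (285, 14, 1), (286, 14, 1), (287, 16, 1), (288, 28, 4), (289, 62, 8), (290, 103, 14), (291, 130, 18), (292, 143, 19), (293, 152, 20), (294, 156, 21), (295, 159, 21), (296, 161, 20), (297, 162, 21), (298, 160, 20), (299, 156, 20), (300, 151, 20), (301, 146, 19), (302, 140, 19), (303, 131, 18), (304, 114, 15), (305, 88, 10), (306, 69, 5), (307, 64, 4), (308, 64, 5), (309, 63, 4), (310, 63, 4), (311, 61, 4), (312, 62, 6), (313, 70, 14)]
```

Call:
step_arm(
  deltas=[
    [4, 0, 0.5, 0],
    [8, 0, 1.5, 0],
    [12, 0, 2.7, 0],
    [16, 0, 4.2, 0],
    [20, 0, 5.8, 0],
    [24, 0, 7.5, 0],
    [28, 0, 9.6, 0],
    [32.5, 0, 12.2, 0],
    [36.5, 0, 15, 0],
    [40, 0, 18, 0],
    [40, 0, 18, 0],
  ],
)

```text
clock: 32.95
position: [0.5547, -0.0226, 0.1631]
tcp_rot: [-0.0, -0.039, 0.999, 0.0]
contact_force: [-0.0, 1.3, -0.2]
opening: 0.0245
grip_force: 12.0
```

Run:
```python
from h import *
cr()
im=arm.camera('side');cv2.imwrite('pics/s10.png',im[:,:,::-1]);im=im.astype(int)
p=rk(arm.sense()['position'])*1000;bx,by,bz=p[0],p[1],p[2]+11
for ax in (45,60,75):
    L=113-ax;f=lambda th:S.proj(W(bx+L*np.sin(np.radians(th)),by,bz-L*np.cos(np.radians(th))))
    v=int(round(f(27)[1]));print(ax,f(0).round(1),f(20).round(1),f(30).round(1),v)
    print([(u,int(im[v,u,0]),int(im[v,u,0]-im[v,u,2])) for u in range(286,322)])
```

```text
32.95 tcp [554.7 -22.6 163.1] rack [-104.3  -37.6  163.1] F [-0.   1.3 -0.2] M [-0.02 -0.07  0.01] open 24.5 gf 12.0
TCP in cradle x,z -5.8 152.4
45 [313.3 228.6] [305.  225.5] [301.1 223.1] 224
[(286, 209, 79), (287, 232, 80), (288, 224, 86), (289, 181, 78), (290, 149, 59), (291, 149, 42), (292, 151, 30), (293, 147, 23), (294, 145, 19), (295, 147, 20), (296, 148, 19), (297, 149, 20), (298, 148, 20), (299, 147, 20), (300, 145, 19), (301, 143, 19), (302, 140, 18), (303, 138, 19), (304, 135, 18), (305, 133, 18), (306, 129, 17), (307, 123, 17), (308, 117, 17), (309, 107, 14), (310, 89, 6), (311, 61, -15), (312, 36, -37), (313, 28, -47), (314, 25, -50), (315, 24, -51), (316, 23, -52), (317, 24, -51), (318, 23, -52), (319, 24, -52), (320, 24, -52), (321, 24, -52)]
60 [313.3 224. ] [306.8 221.6] [303.8 219.8] 220
[(286, 106, 45), (287, 139, 61), (288, 190, 76), (289, 228, 86), (290, 233, 91), (291, 226, 101), (292, 222, 110), (293, 227, 110), (294, 212, 92), (295, 179, 60), (296, 153, 32), (297, 146, 22), (298, 147, 20), (299, 149, 20), (300, 149, 20), (301, 149, 20), (302, 147, 19), (303,
[... 218 characters left out ...]
317, 24, -51), (318, 24, -51), (319, 24, -51), (320, 23, -52), (321, 25, -50)]
75 [313.4 219.4] [308.7 217.7] [306.5 216.3] 217
[(286, 20, 2), (287, 23, 7), (288, 45, 20), (289, 104, 48), (290, 178, 78), (291, 228, 93), (292, 239, 93), (293, 241, 101), (294, 242, 111), (295, 238, 115), (296, 223, 103), (297, 181, 62), (298, 150, 30), (299, 144, 20), (300, 148, 19), (301, 156, 20), (302, 163, 21), (303, 165, 22), (304, 166, 20), (305, 166, 21), (306, 162, 20), (307, 151, 19), (308, 136, 18), (309, 117, 14), (310, 99, 12), (311, 90, 11), (312, 94, 14), (313, 116, 24), (314, 136, 32), (315, 121, 23), (316, 73, -10), (317, 35, -41), (318, 25, -50), (319, 24, -50), (320, 25, -50), (321, 24, -51)]
```

Call:
step_arm(
  deltas=[
    [0, 0, 0, 0],
    [-1.5, 0, 4, 0],
    [-3.5, 0, 8, 0],
    [-5.5, 0, 12, 0],
    [-7.5, 0, 16, 0],
    [-9.5, 0, 19.5, 0],
    [-11.5, 0, 23, 0],
    [-11.5, 0, 23, 0],
  ],
  grip_force=40,
)

```text
clock: 33.8
position: [0.5681, -0.0217, 0.1404]
tcp_rot: [0.001, -0.039, 0.999, -0.0]
contact_force: [3.9, -0.6, 1.4]
opening: 0.0237
grip_force: 40.0
```

Call:
step_arm(
  deltas=[
    [-2, 0, 3.5, 0],
    [-4, 0, 7, 0],
    [-6, 0, 10.4, 0],
    [-6, 0, 10.4, 0],
  ],
)

```text
clock: 34.2
position: [0.5741, -0.0212, 0.1302]
tcp_rot: [0.001, -0.039, 0.999, -0.0]
contact_force: [2.4, 0.3, 2.6]
opening: 0.0237
grip_force: 40.0
```

```bash
python3 -c "
from h import *
cr()"
```

```text
34.2 tcp [574.1 -21.2 130.2] rack [-84.8 -37.7 130.2] F [2.4 0.3 2.6] M [ 0.11 -0.61 -0.01] open 23.7 gf 40.0
TCP in cradle x,z -5.5 114.2
```

Call:
step_arm(
  deltas=[
    [-1.5, 0, 2.6, 0],
    [-2.5, 0, 4.3, 0],
    [-2.5, 0, 4.3, 0],
  ],
)

```text
clock: 34.5
position: [0.5746, -0.0212, 0.1297]
tcp_rot: [0.0, -0.039, 0.999, -0.0]
contact_force: [-14.3, 0.4, 33.2]
opening: 0.0238
grip_force: 40.0
```

Call:
step_arm(
  deltas=[
    [-1, 0, 1.7, 0],
    [-1.5, 0, 2.6, 0],
    [-1.5, 0, 2.6, 0],
  ],
)

```text
clock: 34.8
position: [0.5748, -0.0212, 0.1296]
tcp_rot: [-0.0, -0.039, 0.999, -0.001]
contact_force: [-25.9, 0.5, 53.6]
opening: 0.0239
grip_force: 40.0
```

```bash
python3 -c "
from h import *
cr()"
```

```text
34.8 tcp [574.8 -21.2 129.6] rack [-84.2 -37.7 129.6] F [-25.9   0.5  53.6] M [ 0.02  4.25 -0.01] open 23.9 gf 40.0
TCP in cradle x,z -5.2 113.4
```

Stopped solid, probably on the floor with some slip in the grip. I'll back off, release and check by pressing on the cap.

Call:
step_arm(
  deltas=[
    [2, 0, -3.5, 0],
    [3.5, 0, -6, 0],
    [3.5, 0, -6, 0],
  ],
)

```text
clock: 35.1
position: [0.574, -0.0212, 0.1297]
tcp_rot: [0.001, -0.039, 0.999, -0.0]
contact_force: [0.8, -0.2, 9.3]
opening: 0.0235
grip_force: 40.0
```

Call:
step_arm(
  deltas=[
    [0, 0, 0, 0],
    [0, 0, 0, 0],
    [0, 0, 0, 0],
    [0, 0, -15, 0],
    [0, 0, -36, 0],
    [8, 0, -40, 0],
    [14, 0, -40, 0],
    [14, 0, -40, 0],
  ],
  claw=50,
)

```text
clock: 35.9
position: [0.5577, -0.0221, 0.1681]
tcp_rot: [-0.001, -0.039, 0.999, 0.0]
contact_force: [1.0, -1.3, -0.8]
opening: 0.0499
grip_force: 0.0
```

```bash
python3 -c "
from h import *
cr();print(go(W(-94.9-6,-37,141.1+10.4)))"
```

```text
35.9 tcp [557.7 -22.1 168.1] rack [-101.2  -37.3  168.1] F [ 1.  -1.3 -0.8] M [ 0.02 -0.01  0.  ] open 49.9 gf 0.0
TCP in cradle x,z -0.7 155.2
[-3.8700e-01  3.3600e-01  1.6582e+01  1.0000e-03]
```

Call:
step_arm(
  deltas=[
    [0, 0, 0, 0],
    [0, 0, 0, 0],
    [0, 0, 0, 0],
    [0, 0, 0, 0],
    [0, 0, 5, 0],
    [0, 0, 10, 0],
    [0, 0, 14, 0],
    [0, 0, 16.6, 0],
    [0, 0, 16.6, 0],
  ],
  claw=0,
)

```text
clock: 36.8
position: [0.5591, -0.0222, 0.1519]
tcp_rot: [-0.001, -0.039, 0.999, 0.0]
contact_force: [-0.0, 0.8, -0.1]
opening: 0.0009
grip_force: 0.0
```

Call:
step_arm(
  deltas=[
    [-1.5, 0, 2.6, 0],
    [-3, 0, 5.2, 0],
    [-3, 0, 5.2, 0],
  ],
)

```text
clock: 37.1
position: [0.5624, -0.022, 0.1469]
tcp_rot: [-0.0, -0.039, 0.999, 0.0]
contact_force: [-0.3, 0.4, 0.1]
opening: 0.0004
grip_force: 0.0
```

```bash
python3 -c "
from h import *
cr()"
```

```text
37.1 tcp [562.4 -22.  146.9] rack [-96.6 -37.5 146.9] F [-0.3  0.4  0.1] M [0.06 0.06 0.  ] open 0.4 gf 0.0
TCP in cradle x,z -7.2 134.6
```

Edge at 129.8 mm with no contact yet, so I'll continue toward 124.

Call:
step_arm(
  deltas=[
    [-1, 0, 1.8, 0],
    [-2, 0, 3.5, 0],
    [-2, 0, 3.5, 0],
  ],
)

```text
clock: 37.4
position: [0.5643, -0.0218, 0.1435]
tcp_rot: [-0.0, -0.039, 0.999, 0.0]
contact_force: [-0.0, 0.0, 0.4]
opening: 0.0003
grip_force: 0.0
```

Call:
step_arm(
  deltas=[
    [-1, 0, 1.7, 0],
    [-1.5, 0, 2.6, 0],
    [-1.5, 0, 2.6, 0],
  ],
)

```text
clock: 37.7
position: [0.5656, -0.0218, 0.142]
tcp_rot: [-0.0, -0.039, 0.999, -0.0]
contact_force: [-3.6, 0.3, 5.5]
opening: 0.0002
grip_force: 3.7
```

```bash
python3 -c "
from h import *
cr()"
```

```text
37.7 tcp [565.6 -21.8 142. ] rack [-93.3 -37.6 142. ] F [-3.6  0.3  5.5] M [0.01 0.6  0.06] open 0.2 gf 3.7
TCP in cradle x,z -6.9 128.7
```

Call:
step_arm(
  deltas=[
    [-1, 0, 1.7, 0],
    [-1.7, 0, 3, 0],
    [-1.7, 0, 3, 0],
  ],
)

```text
clock: 38.0
position: [0.5663, -0.0218, 0.1413]
tcp_rot: [-0.001, -0.039, 0.999, -0.0]
contact_force: [-13.3, -0.2, 24.4]
opening: 0.0004
grip_force: 14.2
```

Call:
step_arm(
  deltas=[
    [3, 0, -10, 0],
    [8, 0, -40, 0],
    [20, 0, -80, 0],
    [50, 0, -110, 0],
    [90, 0, -120, 0],
    [130, 0, -120, 0],
    [160, 0, -120, 0],
    [160, 0, -120, 0],
    [160, 0, -120, 0],
  ],
  claw=40,
)

```text
clock: 38.9
position: [0.4084, -0.0343, 0.2588]
tcp_rot: [0.001, -0.039, 0.999, -0.0]
contact_force: [-0.3, -0.1, 0.3]
opening: 0.0401
grip_force: 0.0
```

Run:
```python
from h import *
cr()
t=arm.camera('top');s=arm.camera('side')
cv2.imwrite('pics/tf.png',t[:,:,::-1]);cv2.imwrite('pics/sf.png',s[:,:,::-1])
# cap tops at home vs seen in side view; change of bystanders
for n,L,y in (('short',82,111),('middle',102,-111),('tall',124,-37)):
    P=W(-23-.433-.5*L,y,34-.25+.866*L);u=S.proj(P);k=np.round(u).astype(int)
    r=s[k[1]-14:k[1]+15,k[0]-12:k[0]+13].astype(int);m=((r.max(2)-r.min(2)<18)&(r.mean(2)>85)).astype(np.uint8)
    nn,l,st,ce=cv2.connectedComponentsWithStats(m);j=1+st[1:,4].argmax();print(n,'pred',u.round(1),'seen',(ce[j]+k-[12,14]).round(1),st[j])
d=(np.abs(cv2.imread('pics/sf.png').astype(int)-cv2.imread('pics/side0.png').astype(int)).max(2)>40).astype(np.uint8)
nn,l,st,ce=cv2.connectedComponentsWithStats(d);print([(x[:5].tolist()) for x in st[1:] if x[4]>25])
```

```text
38.9 tcp [408.4 -34.3 258.8] rack [-251.   -38.   258.8] F [-0.3 -0.1  0.3] M [0.07 0.01 0.04] open 40.1 gf 0.0
TCP in cradle x,z -85.1 308.7
short pred [278.1 260. ] seen [276.3 261.2] [ 3 11 13 10 79]
middle pred [312.  206.3] seen [306.  215.8] [ 1 18 10 11 63]
tall pred [306.6 216.6] seen [306.  215.8] [ 6  7 10 11 63]
[[542, 0, 53, 55, 1775], [519, 9, 13, 9, 46], [567, 12, 73, 67, 2644], [419, 16, 141, 137, 8639], [357, 34, 57, 43, 1177], [352, 54, 42, 37, 899], [564, 71, 76, 42, 786], [405, 92, 235, 252, 13559], [359, 95, 5, 9, 26], [371, 113, 6, 6, 30], [361, 114, 38, 43, 608], [348, 135, 41, 62, 1031], [558, 139, 16, 11, 64], [374, 199, 16, 24, 301], [287, 202, 31, 38, 532], [558, 206, 82, 133, 5751], [502, 223, 14, 21, 153], [517, 239, 24, 21, 250], [305, 247, 65, 97, 2089], [532, 248, 23, 42, 528], [264, 256, 20, 18, 214], [371, 258, 13, 8, 75], [493, 275, 51, 45, 822], [417, 280, 20, 14, 59], [366, 291, 54, 60, 1551], [421, 293, 101, 106, 3704], [423, 311, 11, 11, 62], [376, 333, 246, 147, 14834], [428, 351, 31, 11, 104], [503, 350, 15, 6, 42], [400, 356, 29, 36, 182], [412, 386, 24, 21, 299]]
```

```bash
python3 -c "
from rig import arm
print(arm.close_job())"
```

```text
the job is handed in; nothing more can be done
None
```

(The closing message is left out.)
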